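# Slide the flat lid off the ledge and cover the marble bowl

## Robot

A 7-joint arm with a two-finger parallel gripper is mounted at the origin on the work surface. World frame = base frame: x ahead of the robot, y to its left, z up, the work surface at z = 0. Lengths are in m, angles in degrees, forces in N, time in s.
With the tool pointing down it reaches from about 0.375 to 0.925 m from the base axis. Payload 3.1 kg.
Tool frame: the origin (TCP) lies at the centre of the arm's flange, where the gripper is bolted on; the fingertips stand 173 mm ahead of it and the grasp point (between the pads) lies 155 mm ahead of it (tip_extent is the distance from the TCP to the fingertips, in m); z points along the fingers, y is the direction in which the jaws open and shut (so a half turn about z gives the same grasp; the last joint's range is limited). The gripper opens to 85 mm and grips with 20 to 120 N. Pads are 22 mm wide; open, the fingers measure 114 mm over their backs; the gripper's body (76 mm by 85 mm) begins 54 mm behind the grasp point. The pads swing forward as they close: fully open they stand 13 mm farther back than shut.
Start: joints at [-72.239, 21.939, 2.515, 91.553, -1.026, 66.532, -2.859], TCP at [0.258, 0.597, 0.405] pointing down, gripper open.
Joint ranges: [-149.38, 149.38], [-23.57, 123.04], [-84.95, 90], [0, 143.3], [-89.99, 269.99], [3.08, 112.72], [-163.45, 163.45]. Speed limits (degrees/s): [159.86, 159.86, 180, 180, 180, 180, 180].

## Interface

Orientations are given as a 3x3 rotation matrix whose columns are the frame's x, y, z axes.
In Python, from plant import state, snapshot, sign_off, tip_extent gives the robot as it stands. The module is installed in compiled form; this text tells all that it offers.
- The arm moves only by the tool move_arm, never from a script. Its argument "targets" is a list of rows, each an object of numbers: "gripper": the opening, from 0 (shut) to 1 (fully open); "tx", "ty", "tz": the shift along the tool's x, y, z in units of 0.4 m (1.0 is 0.4 m); "rx", "ry", "rz": the turn, a rotation vector about the tool's x, y, z in units of pi rad (1.0 is pi rad). A call has exactly 5 rows; each row is the pose to reach, as a shift and turn from the pose measured when the call began, along the tool's axes at that moment, turning the shorter way round; what a row does not reach only later rows make up. A row lasts 1/12 s, in which the tool goes at most 41.7 mm and 7.16 degrees, less where a joint would pass 70% of its speed; a pose out of reach is approached as far as the arm can. A call with a number of a shift or a turn outside -1 to 1 is refused whole. A call with a gripper value outside its range is refused whole. The fingers move at their own pace and stop on an object; the grip force is fixed at half the most. Time passes only in rows, so rows that repeat a pose let the fingers close, or fill a call up. It gives the time, the measured TCP pose, the force and the opening at its end, in the units of the state.
- state(): the state, without advancing time (a new reading comes with each control period).
- snapshot(name): name is "scene" or "top"; returns a dict with "img" (384x512x3 uint8, red, green, blue), "z_map" (384x512 float32, m along the optical axis (not along the pixel's ray), 0 where there is no reading), "vfov" (degrees; the focal length in pixels is half the picture's height over the tangent of half this angle, whatever the lens; pixels are square), "cx", "cy" (the principal point, pixels), "T" (4x4, takes a point from camera to world coordinates). Camera axes: x right, y up, looking along -z (the intrinsics and any distortion apply to the point x, -y, -z); pixel columns grow to the right and rows downward; lengths in m; the calibration is good to about 2 mm. A picture is of the moment at which its call begins.
- sign_off(): hands the job in, once; it reports no verdict.
The state is a dict: "clock": time; "joint_positions": joint angles; "dq": joint speeds; "joint_efforts": joint torques, N m; "tcp_pos": TCP position; "tool_rot": TCP orientation; "wrist_force": force on the tool from outside, world axes, zero at the start; "ft_torque": the same for the moment, N m; "opening": finger opening in m.
Only numpy, scipy, OpenCV 4.12 (cv2) and the standard library are available. Lean on these libraries where they do the work, as an engineer would, in place of code of your own. Each camera call takes 0.05 s, during which the arm holds its last target.

## Task

Cover the clay bowl of marbles with its thin red metal lid, which lies flat on the plastered ledge, too thin to pick up where it is. Press lightly on the lid and slide it, still lying flat, until at least half of its narrow tab sticks out over the ledge's front edge, then grip the tab by its two sides, lift the lid clear and lower it onto the bowl so that it rests flat on the rim and covers the whole mouth before you let go. Do not press hard, drop the lid or disturb the other things; the bowl should stay about where it is.

Things in the scene. Friction and masses are not known exactly. Their poses are not given: they have to be found in the camera images.
- ledge: Smooth sand-coloured plastered ledge, fixed, a straight step 80 mm high, 1160 mm long, 420 mm deep, behind it a mud curb 150 mm high. Origin on the work surface under the middle of its front edge; x points away from the robot across the ledge, y along the edge, z up. Its flat top is at z = 80 mm; nothing is below or before its front face except the free work surface at z = 0.
- ledge_edge (a point): Middle of the ledge's front top edge (the edge nearest the robot), axes as the ledge.
- lid: Flat red metal lid, yellow ring on top, loose, 3 mm thick all over, about 90 g (varies): a disc of radius 54 mm with a flat tab 34 mm wide reaching 55 mm beyond the disc. Origin: centre of the disc's underside; the tab lies along -x, y across it, z up. Centre of mass about 15 mm from the origin towards the tab. Starts flat on the ledge, tab roughly towards the front edge, its end 20 to 52 mm short of it.
- lid_tab_end (a point): Middle of the end edge of the lid's tab (109 mm from the disc's centre), at half thickness; axes as the lid. Friction of lid on ledge is low (about 0.35, varies), on fingers higher: a fingertip pressing down on the disc with 5 to 15 N drags the lid along; pressing it onto the ledge with over 90 N, even for a moment at touch-down, is too hard.
- bowl: Round terracotta bowl of marbles, loose, about 550 g, 60 mm high, 88 mm across at the rim, mouth 78 mm across; the marbles stay below the rim. It stands on the ledge. Origin at the centre of its underside, z up.
- bowl_rim (a point): Centre of the bowl's mouth at the height of the rim's top, 60 mm above its underside.
- lunch_box: Bystander: blue plastic lunch box with two white latches, 126 x 176 x 59 mm, origin under its centre.
- marble_jar: Bystander: green glass jar with a brass twist cap, 64 mm across, 95 mm high, origin under its centre.
- spinning_top: Bystander: wooden spinning top standing on its blunt foot, 48 mm across, 50 mm high, origin under its centre.
- clamp: Bystander: steel bulldog clamp gripping two thin pine sticks 150 mm long lying along its y, about 20 mm high, origin under the clamp's centre.

How it is judged:
By the outcome, as a careful person would: the job done as asked, in the order asked, and still so for the second after the job is handed in, with the robot touching nothing.
It also fails if it takes over 54 s, if anything falls off the work surface, if the arm or the gripper's body presses on something with over 40 N, if the wrist force passes 120 N, or if a joint passes its speed limit or range.

## Working session

There is one attempt and no reset: what is moved stays moved. The work goes in short steps, Python scripts to look and compute and a tool call to move; the robot and the scene stay as the last step left them, time stands still between calls to the robot, and variables do not carry over. Pictures are saved under pics/ and viewed, and the job is handed in when it is done.

Besides the shell and the picture viewer there is one more tool, called after "Request:" as name([rows], argument=value, ...), one row to a line, values as JSON. move_arm: Moves the arm, as the interface text tells. Its arguments: {"type":"object","properties":{"targets":{"type":"array"}},"required":["targets"]}

```bash
mkdir -p pics
python3 - <<'E'
from plant import *
import cv2,numpy as np
print(state()); print(tip_extent if not callable(tip_extent) else tip_extent())
for n in("scene","top"):
    s=snapshot(n); cv2.imwrite(f"pics/{n}0.png",s["img"][:,:,::-1]); print({k:v for k,v in s.items() if k not in("img","z_map")}, (s["z_map"]>0).mean())
    np.save(n+"0.npy",s,allow_pickle=True)
E
```

```text
{'clock': 0.0, 'joint_positions': array([-72.23798343,  21.99327516,   2.51012322,  91.65073966,
        -1.02483702,  66.53162464,  -2.85971988]), 'dq': array([-0.03741988, -0.06864747,  0.05647847, -0.02822763,  0.02366921,
       -0.1045641 , -0.11008736]), 'joint_efforts': array([-7.78081758e-04, -4.33481312e+01,  1.02432948e+00, -2.49514264e+01,
        1.06873212e-02,  1.13530600e-02,  3.41670345e-07]), 'tcp_pos': array([0.25756304, 0.5962512 , 0.40325783]), 'tool_rot': array([[-9.18031143e-01,  3.96507210e-01, -9.22911377e-04],
       [ 3.96508257e-01,  9.18027726e-01, -2.50910703e-03],
       [-1.47620796e-04, -2.66938038e-03, -9.99996426e-01]]), 'wrist_force': array([ 0.25296119, -0.65200766, -0.15123647]), 'ft_torque': array([ 0.0490728 ,  0.02965659, -0.03063007]), 'opening': 0.08537826495948027}
0.1734
{'vfov': 51.72950710554635, 'cx': 255.41602381824046, 'cy': 191.1581425105709, 'T': array([[-0.66777577, -0.42701073,  0.60970268,  1.23534801],
       [ 0.74411513, -0.36183388,  0.56157717,  0.68058918],
       [-0.01918839,  0.82869661,  0.55936904,  0.67839342],
       [ 0.        ,  0.        ,  0.        ,  1.        ]])} 0.9959157307942709
{'vfov': 49.72761431993749, 'cx': 255.6047283768124, 'cy': 191.05245666582184, 'T': array([[-0.00263253,  0.99547814, -0.09495437,  0.5658465 ],
       [-0.99998361, -0.00310335, -0.00481102,  0.14123773],
       [-0.00508394,  0.09494015,  0.99547   ,  1.01059735],
       [ 0.        ,  0.        ,  0.        ,  1.        ]])} 0.9961344401041666
```

View pics/scene0.png

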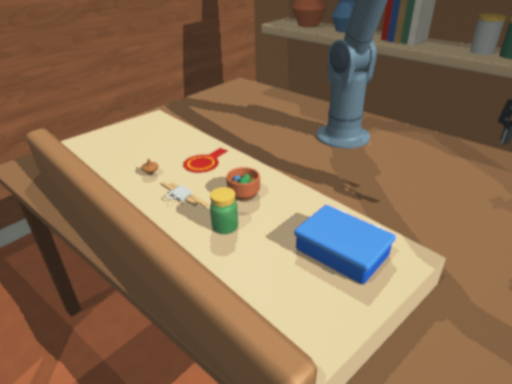

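View pics/top0.png

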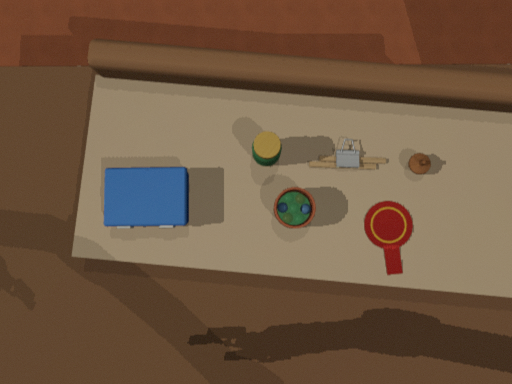

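The top view shows the lid disc at about (388,225) with its tab end at (394,273). The bowl is at (295,208), the jar at (267,148), the clamp at (347,158), the top at (420,163) and the lunch box at (146,197). The front edge runs from about (75,258) to (512,297).

```bash
cat > h.py <<'E'
import numpy as np,cv2
from plant import *
def fl(s): return s["img"].shape[0]/2/np.tan(np.radians(s["vfov"]/2))
def ray(s,u,v,z):
    f=fl(s);T=s["T"];d=T[:3,:3]@np.array([(u-s["cx"])/f,-(v-s["cy"])/f,-1.]);o=T[:3,3]
    return o+d*(z-o[2])/d[2]
def cloud(s):
    f=fl(s);T=s["T"];H,W=s["z_map"].shape
    u,v=np.meshgrid(np.arange(W),np.arange(H));z=s["z_map"]
    P=np.stack([(u-s["cx"])/f*z,-(v-s["cy"])/f*z,-z],-1)
    return P@T[:3,:3].T+T[:3,3]
def redmask(s):
    a=cv2.cvtColor(s["img"],cv2.COLOR_RGB2HSV);h,S,V=[a[...,i].astype(int) for i in range(3)]
    return (((h<5)|(h>172))&(S>210)&(V>90)).astype(np.uint8)
def yellow(s):
    a=cv2.cvtColor(s["img"],cv2.COLOR_RGB2HSV);h,S,V=[a[...,i].astype(int) for i in range(3)]
    return ((h>12)&(h<32)&(S>170)&(V>120)).astype(np.uint8)
def lid(s,z=.083,roi=None):
    """red+yellow blob -> disc centre & tab end on plane z"""
    r=redmask(s)
    if roi is not None:
        m=np.zeros_like(r);m[roi[1]:roi[3],roi[0]:roi[2]]=1;r=r*m
    n,l,st,c=cv2.connectedComponentsWithStats(r,connectivity=8)
    k=1+np.argmax(st[1:,4]);b=(l==k).astype(np.uint8)
    cs,_=cv2.findContours(b,cv2.RETR_EXTERNAL,cv2.CHAIN_APPROX_NONE);cn=max(cs,key=cv2.contourArea)[:,0,:]
    full=np.zeros_like(b);cv2.drawContours(full,[cn[:,None]],-1,1,-1)
    P=np.array([ray(s,u,v,z) for u,v in cn])[:,:2]
    return P,full,st[k]
E
python3 - <<'E'
from h import *
for n in("top","scene"):
    s=np.load(n+"0.npy",allow_pickle=True).item();C=cloud(s)
    P,full,st=lid(s); print(n,st)
    # circle: fit from disc points via iterative
    c=P.mean(0)
    q=np.array([p for p in P])
    c,r=None,None
    best=None
    sel=np.ones(len(P),bool)
    c=np.median(P,0)
    for it in range(30):
        A=np.c_[2*P[sel],np.ones(sel.sum())];x=np.linalg.lstsq(A,(P[sel]**2).sum(1),rcond=None)[0]
        c=x[:2];r=np.sqrt(x[2]+c@c);d=np.linalg.norm(P-c,axis=1);sel=abs(d-r)<max(.003,.02-.002*it)
    d=np.linalg.norm(P-c,axis=1);far=P[d>.07]
    w=far.mean(0)-c;w/=np.linalg.norm(w);t=((P-c)@w)
    print("c",c,"r",r,"tab dir",w,"len",t.max(),"width",np.ptp(((far-c)@[-w[1],w[0]])), sel.sum(),len(P))
    m=full>0;print("lid z",np.median(C[m][:,2]))
    # ledge front edge from cloud
    top=abs(C[...,2]-.08)<.006
    for y0 in(-.35,-.2,-.1,0,.1,.2,.3,.4):
        k=top&(abs(C[...,1]-y0)<.006)
        if k.sum()>5: print("edge",y0,np.sort(C[k][:,0])[[0,2,-1]],np.median(C[k][:,2]))
    # bowl etc.
    k=(C[...,2]>.088)&(C[...,2]<.30)&(C[...,0]>.35)&(C[...,0]<.95)
    nn,l,stt,cc=cv2.connectedComponentsWithStats(k.astype(np.uint8))
    for i in range(1,nn):
        if stt[i,4]>40:
            Q=C[l==i];hi=np.percentile(Q[:,2],95);print(stt[i],"min",Q.min(0).round(3),"max",Q.max(0).round(3),"p95z",hi.round(3))
E
```

```text
top [386 216   8   7  16]<stdin>:16: RuntimeWarning: Mean of empty slice.
  ret = um.true_divide(
Traceback (most recent call last):
ValueError: zero-size array to reduction operation maximum which has no identity
```

Run:
```python
from h import *
for n,pts in(("top",[(388,225),(370,225),(394,268),(394,255),(295,189),(146,70)]),("scene",[(200,163),(222,153),(186,163),(243,190)])):
    s=np.load(n+"0.npy",allow_pickle=True).item();a=cv2.cvtColor(s["img"],cv2.COLOR_RGB2HSV)
    print([(p,a[p[1],p[0]].tolist()) for p in pts])
    print([ (p,s["img"][p[1],p[0]].tolist()) for p in pts])
```

```text
[((388, 225), [1, 212, 124]), ((370, 225), [13, 193, 143]), ((394, 268), [2, 220, 123]), ((394, 255), [2, 207, 127]), ((295, 189), [9, 174, 91]), ((146, 70), [13, 127, 86])]
[((388, 225), [124, 26, 21]), ((370, 225), [143, 82, 35]), ((394, 268), [123, 24, 17]), ((394, 255), [127, 31, 24]), ((295, 189), [91, 47, 29]), ((146, 70), [86, 62, 43])]
[((200, 163), [2, 201, 199]), ((222, 153), [5, 156, 195]), ((186, 163), [6, 204, 208]), ((243, 190), [9, 156, 168])]
[((200, 163), [199, 50, 42]), ((222, 153), [195, 96, 76]), ((186, 163), [208, 76, 42]), ((243, 190), [168, 97, 65])]
```

```bash
sed -i 's/return (((h<5)|(h>172))&(S>210)&(V>90)).*/return ((((h<7)|(h>172))\&(S>165)|(h<16)\&(S>180))\&(V>85)).astype(np.uint8)/' h.py
cat >> h.py <<'E'
def lidfit(s,z=.083,roi=None,verbose=True):
    P,full,st=lid(s,z,roi)
    sel=np.ones(len(P),bool)
    for it in range(40):
        A=np.c_[2*P[sel],np.ones(sel.sum())];x=np.linalg.lstsq(A,(P[sel]**2).sum(1),rcond=None)[0]
        c=x[:2];r=np.sqrt(x[2]+c@c);d=np.linalg.norm(P-c,axis=1);sel=abs(d-r)<max(.003,.03-.002*it)
    far=P[d>.07]
    w=far.mean(0)-c;w/=np.linalg.norm(w)
    if verbose: print("blob",st,"c",c.round(4),"r",r.round(4),"tabdir",w.round(3),"ang",np.degrees(np.arctan2(w[1],w[0])).round(1),"len",((P-c)@w).max().round(4),"width",np.ptp((far-c)@[-w[1],w[0]]).round(4),sel.sum(),len(P))
    return c,w,full
E
python3 - <<'E'
from h import *
for n,roi in(("top",(350,190,430,290)),("scene",(170,140,240,180))):
    s=np.load(n+"0.npy",allow_pickle=True).item();C=cloud(s)
    c,w,full=lidfit(s,roi=roi)
    print("lid z",np.median(C[full>0][:,2]))
    top=abs(C[...,2]-.08)<.006
    for y0 in(-.3,-.2,-.1,0,.1,.2,.3,.4):
        k=top&(abs(C[...,1]-y0)<.006)
        if k.sum()>5: print("edge",y0,np.sort(C[k][:,0])[[0,2,-1]],np.median(C[k][:,2]))
    k=(C[...,2]>.088)&(C[...,2]<.30)&(C[...,0]>.35)&(C[...,0]<.95)
    nn,l,stt,cc=cv2.connectedComponentsWithStats(k.astype(np.uint8))
    for i in range(1,nn):
        if stt[i,4]>40:
            Q=C[l==i];hi=np.percentile(Q[:,2],95);print(stt[i],"min",Q.min(0).round(3),"max",Q.max(0).round(3),"p95z",hi.round(3))
E
```

```text
blob [ 365  201   48   73 1138] c [ 0.551  -0.1542] r 0.0782 tabdir [0.949 0.315] ang 18.3 len 0.0799 width 0.0915 50 181
lid z 0.08236233868175402
edge -0.3 [0.42976079 0.43014421 0.84631161] 0.07906817575059477
edge -0.2 [0.43834604 0.43855496 0.85563041] 0.07933333048929203
edge -0.1 [0.4475456  0.44795057 0.86528246] 0.07937254126177656
edge 0 [0.45685371 0.45867527 0.87492597] 0.07914576206249829
edge 0.1 [0.46748124 0.46770552 0.88502513] 0.07903449356073228
edge 0.2 [0.47646082 0.47670084 0.89347738] 0.0790776883387429
edge 0.3 [0.48546319 0.48562243 0.90232088] 0.07895431334442893
edge 0.4 [0.49455407 0.4946689  0.91218504] 0.07895121665703281
[   87    52   425    61 14524] min [ 0.832 -0.434  0.088] max [0.95  0.516 0.154] p95z 0.151
[252 132  30  35 822] min [0.709 0.091 0.089] max [0.768 0.154 0.178] p95z 0.176
[335 139  25  29 435] min [ 0.706 -0.087  0.088] max [ 0.77  -0.033  0.099] p95z 0.097
[408 153  23  22 380] min [ 0.688 -0.239  0.1  ] max [ 0.736 -0.191  0.132] p95z 0.121
[ 104  167   85   62 5018] min [0.572 0.293 0.088] max [0.702 0.47  0.143] p95z 0.14
[ 274 
[... 580 characters left out ...]
0.72631773  0.96399409] 0.07949055451664205
edge 0.3 [-0.72950544 -0.7226235   0.97346533] 0.07961422920701078
edge 0.4 [0.49685945 0.49730909 0.98331685] 0.07966344004613474
[   0   22   66   59 2867] min [ 0.35  -1.484  0.088] max [ 0.675 -1.446  0.3  ] p95z 0.289
[  27  129  290  255 8928] min [ 0.824 -0.635  0.088] max [0.95  0.519 0.153] p95z 0.151
[141 159  18  15 167] min [ 0.692 -0.235  0.089] max [ 0.737 -0.187  0.129] p95z 0.124
[ 210  167   50   66 1986] min [0.573 0.023 0.088] max [0.776 0.158 0.177] p95z 0.175
[165 185  28  15 213] min [ 0.708 -0.086  0.088] max [ 0.771 -0.032  0.098] p95z 0.096
[ 294  205  102   79 4740] min [0.572 0.295 0.088] max [0.706 0.472 0.142] p95z 0.14
```

```bash
python3 - <<'E'
s=open('h.py').read()
i=s.index("def lidfit")
s=s[:i]+'''def redmask(s):
    a=s["img"].astype(float);a=cv2.GaussianBlur(a,(0,0),.7)
    return ((a[...,0]>1.75*a[...,2]+20)&((a[...,0]-a[...,1])>.33*a[...,0])).astype(np.uint8)
def lidfit(s,z=.083,roi=None,R=.054):
    from scipy.optimize import least_squares
    P,full,st=lid(s,z,roi)
    # centre of biggest inscribed disc as start
    D=cv2.distanceTransform(full,cv2.DIST_L2,5);v,u=np.unravel_index(D.argmax(),D.shape)
    c=ray(s,u,v,z)[:2]
    for it in range(10):
        d=np.linalg.norm(P-c,axis=1);k=d<.062
        o=least_squares(lambda x:np.linalg.norm(P[k]-x[:2],axis=1)-x[2],[*c,R],loss="soft_l1",f_scale=.001);c=o.x[:2]
    v_,u_=np.nonzero(full);I=np.array([ray(s,a,b,z)[:2] for a,b in zip(u_,v_)]);far=I[np.linalg.norm(I-c,axis=1)>.062]
    w=far.mean(0)-c;w/=np.linalg.norm(w)
    print("blob",st,"c",c.round(4),"r",o.x[2].round(4),"tab ang",np.degrees(np.arctan2(w[1],w[0])).round(1),"len",((P-c)@w).max().round(4),"width",np.ptp((far-c)@[-w[1],w[0]]).round(4),"tabend",(c+.109*w).round(4))
    return c,w,full
'''
open('h.py','w').write(s)
E
python3 - <<'E'
from h import *
for n,roi in(("top",(350,190,430,290)),("scene",(170,140,240,180))):
    s=np.load(n+"0.npy",allow_pickle=True).item()
    c,w,full=lidfit(s,roi=roi)
    x0,y0,x1,y1=roi;im=s["img"][:,:,::-1].copy();im[cv2.Canny(full*255,50,100)>0]=(255,0,255)
    cv2.imwrite(f"pics/m_{n}.png",cv2.resize(im[y0:y1,x0:x1],None,fx=5,fy=5,interpolation=0))
    # bowl rim
    C=cloud(s);k=(abs(C[...,2]-.14)<.006)&(abs(C[...,0]-.615)<.06)&(abs(C[...,1]-.063)<.06)
    Q=C[k][:,:2];(cx,cy),r=cv2.minEnclosingCircle(Q.astype(np.float32)[:,None]);
    A=np.c_[2*Q,np.ones(len(Q))];x=np.linalg.lstsq(A,(Q**2).sum(1),rcond=None)[0]
    print("bowl",cx,cy,r,"ls",x[:2],np.sqrt(x[2]+x[:2]@x[:2]),len(Q),np.median(C[k][:,2]))
E
```

```text
blob [ 364  201   49   74 2140] c [ 0.5783 -0.1491] r 0.0531 tab ang -174.2 len 0.1081 width 0.0347 tabend [ 0.4699 -0.1601]
bowl 0.6138087511062622 0.06365714222192764 0.04392864182591438 ls [0.61364852 0.0638371 ] 0.04105351966798725 310 0.13874945248452375
blob [183 148  43  25 595] c [ 0.5803 -0.1454] r 0.0519 tab ang -173.6 len 0.1088 width 0.0354 tabend [ 0.472  -0.1577]
bowl 0.614197850227356 0.06693807244300842 0.04563895985484123 ls [0.61626775 0.06693285] 0.04136582326132571 199 0.1382428272602827
```

View pics/m_top.png

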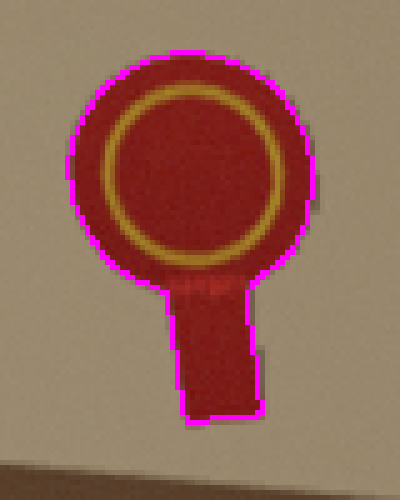

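```bash
cat >> h.py <<'E'
from scipy.spatial.transform import Rotation as Ro
def go(p,yaw=96.,st=None):
    """yaw: world angle of tool y; tool z straight down"""
    st=st or state();R=st["tool_rot"];a=np.radians(yaw)
    y=np.array([np.cos(a),np.sin(a),0]);z=np.array([0,0,-1.]);T=np.c_[np.cross(y,z),y,z]
    t=R.T@(np.array(p)-st["tcp_pos"]);r=Ro.from_matrix(R.T@T).as_rotvec()
    print("clock",round(st["clock"],2),"tcp",st["tcp_pos"].round(4),"F",st["wrist_force"].round(1),"op",round(st["opening"],4))
    print("t",(t/.4).round(4),"dist",np.linalg.norm(t).round(4),"r",(r/np.pi).round(4),"deg",np.degrees(np.linalg.norm(r)).round(1))
E
python3 -c "
from h import *
go([.579,-.147,.40]);go([.579,-.147,.30])"
```

```text
clock 0.1 tcp [0.2576 0.5963 0.4034] F [-0.5  0.  -0.6] op 0.0855
t [-1.4745 -1.3872  0.012 ] dist 0.8098 r [-0.0008 -0.0002 -0.1631] deg 29.4
clock 0.1 tcp [0.2576 0.5963 0.4034] F [-0.5  0.  -0.6] op 0.0855
t [-1.4745 -1.3866  0.262 ] dist 0.8164 r [-0.0008 -0.0002 -0.1631] deg 29.4
```

Request:
move_arm([
  {"gripper": 0,"tx": -0.37,"ty": -0.35,"tz": 0,"rx": 0,"ry": 0,"rz": -0.163},
  {"gripper": 0,"tx": -0.37,"ty": -0.35,"tz": 0,"rx": 0,"ry": 0,"rz": -0.163},
  {"gripper": 0,"tx": -0.37,"ty": -0.35,"tz": 0,"rx": 0,"ry": 0,"rz": -0.163},
  {"gripper": 0,"tx": -0.37,"ty": -0.35,"tz": 0,"rx": 0,"ry": 0,"rz": -0.163},
  {"gripper": 0,"tx": -0.37,"ty": -0.35,"tz": 0,"rx": 0,"ry": 0,"rz": -0.163},
])

```text
clock: 0.52
tcp_pos: [0.3387, 0.4063, 0.4031]
tool_rot: [[-0.994, -0.108, -0.001], [-0.108, 0.994, -0.004], [0.002, -0.004, -1.0]]
wrist_force: [0.8, -0.7, 0.7]
opening: 0.0254
```

```bash
python3 -c "
from h import *
go([.579,-.147,.40])"
```

```text
clock 0.52 tcp [0.3387 0.4063 0.4031] F [ 0.8 -0.7  0.7] op 0.0254
t [-0.4483 -1.44    0.0122] dist 0.6033 r [-0.0012 -0.0005  0.001 ] deg 0.3
```

Request:
move_arm([
  {"gripper": 0,"tx": -0.15,"ty": -0.48,"tz": 0,"rx": 0,"ry": 0,"rz": 0},
  {"gripper": 0,"tx": -0.15,"ty": -0.48,"tz": 0,"rx": 0,"ry": 0,"rz": 0},
  {"gripper": 0,"tx": -0.15,"ty": -0.48,"tz": 0,"rx": 0,"ry": 0,"rz": 0},
  {"gripper": 0,"tx": -0.15,"ty": -0.48,"tz": 0,"rx": 0,"ry": 0,"rz": 0},
  {"gripper": 0,"tx": -0.15,"ty": -0.48,"tz": 0,"rx": 0,"ry": 0,"rz": 0},
])

```text
clock: 0.93
tcp_pos: [0.4195, 0.2189, 0.4034]
tool_rot: [[-0.994, -0.106, -0.002], [-0.106, 0.994, -0.004], [0.002, -0.004, -1.0]]
wrist_force: [1.4, 0.4, 0.3]
opening: 0.0002
```

Request:
move_arm([
  {"gripper": 0,"tx": -0.15,"ty": -0.48,"tz": 0,"rx": 0,"ry": 0,"rz": 0},
  {"gripper": 0,"tx": -0.15,"ty": -0.48,"tz": 0,"rx": 0,"ry": 0,"rz": 0},
  {"gripper": 0,"tx": -0.15,"ty": -0.48,"tz": 0,"rx": 0,"ry": 0,"rz": 0},
  {"gripper": 0,"tx": -0.15,"ty": -0.48,"tz": 0,"rx": 0,"ry": 0,"rz": 0},
  {"gripper": 0,"tx": -0.15,"ty": -0.48,"tz": 0,"rx": 0,"ry": 0,"rz": 0},
])

```text
clock: 1.35
tcp_pos: [0.4996, 0.0315, 0.4039]
tool_rot: [[-0.994, -0.105, -0.002], [-0.105, 0.994, -0.005], [0.002, -0.005, -1.0]]
wrist_force: [1.2, -0.9, -0.6]
opening: 0.0
```

```bash
python3 -c "
from h import *
go([.579,-.147,.40]);go([.579,-.147,.29])"
```

```text
clock 1.35 tcp [0.4996 0.0315 0.4039] F [ 1.2 -0.9 -0.6] op 0.0
t [-0.1505 -0.4645  0.0114] dist 0.1954 r [-0.0014 -0.0008  0.0002] deg 0.3
clock 1.35 tcp [0.4996 0.0315 0.4039] F [ 1.2 -0.9 -0.6] op 0.0
t [-0.1511 -0.4633  0.2864] dist 0.2261 r [-0.0014 -0.0008  0.0002] deg 0.3
```

Request:
move_arm([
  {"gripper": 0,"tx": -0.151,"ty": -0.464,"tz": 0.12,"rx": -0.0014,"ry": -0.0008,"rz": 0},
  {"gripper": 0,"tx": -0.151,"ty": -0.464,"tz": 0.12,"rx": -0.0014,"ry": -0.0008,"rz": 0},
  {"gripper": 0,"tx": -0.151,"ty": -0.464,"tz": 0.12,"rx": -0.0014,"ry": -0.0008,"rz": 0},
  {"gripper": 0,"tx": -0.151,"ty": -0.464,"tz": 0.12,"rx": -0.0014,"ry": -0.0008,"rz": 0},
  {"gripper": 0,"tx": -0.151,"ty": -0.464,"tz": 0.12,"rx": -0.0014,"ry": -0.0008,"rz": 0},
])

```text
clock: 1.77
tcp_pos: [0.5792, -0.1495, 0.3556]
tool_rot: [[-0.995, -0.104, -0.001], [-0.104, 0.995, -0.001], [0.001, -0.001, -1.0]]
wrist_force: [0.5, -0.4, 0.4]
opening: 0.0003
```

```bash
python3 -c "
from h import *
go([.579,-.147,.28])"
```

```text
clock 1.77 tcp [ 0.5792 -0.1495  0.3556] F [ 0.5 -0.4  0.4] op 0.0003
t [-0.0002  0.0064  0.1889] dist 0.0756 r [-0.0002 -0.0002 -0.0002] deg 0.1
```

Request:
move_arm([
  {"gripper": 0,"tx": 0,"ty": 0,"tz": 0.08,"rx": 0,"ry": 0,"rz": 0},
  {"gripper": 0,"tx": 0,"ty": 0,"tz": 0.15,"rx": 0,"ry": 0,"rz": 0},
  {"gripper": 0,"tx": 0,"ty": 0.006,"tz": 0.19,"rx": 0,"ry": 0,"rz": 0},
  {"gripper": 0,"tx": 0,"ty": 0.006,"tz": 0.205,"rx": 0,"ry": 0,"rz": 0},
  {"gripper": 0,"tx": 0,"ty": 0.006,"tz": 0.21,"rx": 0,"ry": 0,"rz": 0},
])

```text
clock: 2.18
tcp_pos: [0.5781, -0.1466, 0.2695]
tool_rot: [[-0.995, -0.105, -0.005], [-0.105, 0.995, -0.0], [0.005, 0.0, -1.0]]
wrist_force: [0.5, 0.0, -0.4]
opening: 0.0001
```

```bash
python3 -c "
from h import *
go([.579,-.147,.2564])
s=snapshot('scene');cv2.imwrite('pics/s1.png',cv2.resize(s['img'][100:250,120:320,::-1],None,fx=4,fy=4))"
```

```text
clock 2.18 tcp [ 0.5781 -0.1466  0.2695] F [ 0.5  0.  -0.4] op 0.0001
t [-0.0024 -0.0012  0.0327] dist 0.0131 r [ 0.0001 -0.0015  0.    ] deg 0.3
```

View pics/s1.png

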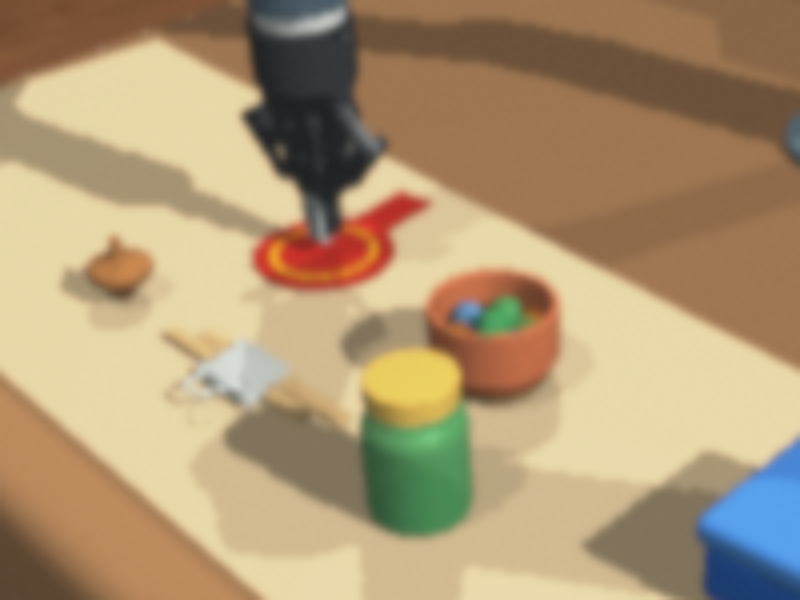

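The closed fingertips hover at crop (322,238), just above the middle of the yellow ring. Next is a slow touch-down.

Request:
move_arm([
  {"gripper": 0,"tx": 0,"ty": 0,"tz": 0.008,"rx": 0,"ry": -0.0015,"rz": 0},
  {"gripper": 0,"tx": 0,"ty": 0,"tz": 0.014,"rx": 0,"ry": -0.0015,"rz": 0},
  {"gripper": 0,"tx": 0,"ty": 0,"tz": 0.019,"rx": 0,"ry": -0.0015,"rz": 0},
  {"gripper": 0,"tx": 0,"ty": 0,"tz": 0.023,"rx": 0,"ry": -0.0015,"rz": 0},
  {"gripper": 0,"tx": 0,"ty": 0,"tz": 0.026,"rx": 0,"ry": -0.0015,"rz": 0},
])

```text
clock: 2.65
tcp_pos: [0.5789, -0.1468, 0.2607]
tool_rot: [[-0.994, -0.105, 0.003], [-0.105, 0.994, -0.0], [-0.003, -0.001, -1.0]]
wrist_force: [-0.4, -1.3, -0.7]
opening: 0.0002
```

Request:
move_arm([
  {"gripper": 0,"tx": 0,"ty": 0,"tz": 0.0015,"rx": 0,"ry": 0,"rz": 0},
  {"gripper": 0,"tx": 0,"ty": 0,"tz": 0.003,"rx": 0,"ry": 0,"rz": 0},
  {"gripper": 0,"tx": 0,"ty": 0,"tz": 0.0045,"rx": 0,"ry": 0,"rz": 0},
  {"gripper": 0,"tx": 0,"ty": 0,"tz": 0.006,"rx": 0,"ry": 0,"rz": 0},
  {"gripper": 0,"tx": 0,"ty": 0,"tz": 0.007,"rx": 0,"ry": 0,"rz": 0},
])

```text
clock: 3.07
tcp_pos: [0.5789, -0.1468, 0.2579]
tool_rot: [[-0.994, -0.105, 0.003], [-0.105, 0.994, -0.0], [-0.003, -0.0, -1.0]]
wrist_force: [-0.0, 0.4, 0.7]
opening: 0.0002
```

Request:
move_arm([
  {"gripper": 0,"tx": 0,"ty": 0,"tz": 0.001,"rx": 0,"ry": 0,"rz": 0},
  {"gripper": 0,"tx": 0,"ty": 0,"tz": 0.002,"rx": 0,"ry": 0,"rz": 0},
  {"gripper": 0,"tx": 0,"ty": 0,"tz": 0.003,"rx": 0,"ry": 0,"rz": 0},
  {"gripper": 0,"tx": 0,"ty": 0,"tz": 0.004,"rx": 0,"ry": 0,"rz": 0},
  {"gripper": 0,"tx": 0,"ty": 0,"tz": 0.0045,"rx": 0,"ry": 0,"rz": 0},
])

```text
clock: 3.48
tcp_pos: [0.5789, -0.1469, 0.2566]
tool_rot: [[-0.995, -0.105, 0.003], [-0.105, 0.995, 0.0], [-0.003, -0.0, -1.0]]
wrist_force: [-0.9, 0.7, 5.2]
opening: 0.0
```

Request:
move_arm([
  {"gripper": 0,"tx": 0,"ty": 0,"tz": 0.0015,"rx": 0,"ry": 0,"rz": 0},
  {"gripper": 0,"tx": 0,"ty": 0,"tz": 0.002,"rx": 0,"ry": 0,"rz": 0},
  {"gripper": 0,"tx": 0,"ty": 0,"tz": 0.002,"rx": 0,"ry": 0,"rz": 0},
  {"gripper": 0,"tx": 0,"ty": 0,"tz": 0.002,"rx": 0,"ry": 0,"rz": 0},
  {"gripper": 0,"tx": 0,"ty": 0,"tz": 0.002,"rx": 0,"ry": 0,"rz": 0},
])

```text
clock: 3.9
tcp_pos: [0.5792, -0.1471, 0.2566]
tool_rot: [[-0.995, -0.105, 0.004], [-0.105, 0.995, 0.0], [-0.004, -0.0, -1.0]]
wrist_force: [-1.8, 1.4, 6.3]
opening: 0.0001
```

Request:
move_arm([
  {"gripper": 0,"tx": 0.003,"ty": 0.0006,"tz": 0.003,"rx": 0,"ry": 0,"rz": 0},
  {"gripper": 0,"tx": 0.009,"ty": 0.0018,"tz": 0.003,"rx": 0,"ry": 0,"rz": 0},
  {"gripper": 0,"tx": 0.016,"ty": 0.0032,"tz": 0.003,"rx": 0,"ry": 0,"rz": 0},
  {"gripper": 0,"tx": 0.023,"ty": 0.0046,"tz": 0.003,"rx": 0,"ry": 0,"rz": 0},
  {"gripper": 0,"tx": 0.028,"ty": 0.0056,"tz": 0.003,"rx": 0,"ry": 0,"rz": 0},
])

```text
clock: 4.32
tcp_pos: [0.5688, -0.1463, 0.2566]
tool_rot: [[-0.994, -0.105, 0.008], [-0.105, 0.995, -0.001], [-0.008, -0.002, -1.0]]
wrist_force: [1.7, -0.0, 5.6]
opening: 0.0003
```

```bash
python3 -c "
from h import *
go([.579-.0767,-.147+.0072,.2566])
s=snapshot('scene');cv2.imwrite('pics/s2.png',cv2.resize(s['img'][100:250,120:320,::-1],None,fx=4,fy=4))
s=snapshot('top');cv2.imwrite('pics/t2.png',cv2.resize(s['img'][150:300,320:480,::-1],None,fx=4,fy=4))"
```

```text
clock 4.32 tcp [ 0.5688 -0.1463  0.2566] F [ 1.7 -0.   5.6] op 0.0003
t [ 0.1637  0.0336 -0.0014] dist 0.0668 r [-0.0005  0.0026  0.    ] deg 0.5
```

View pics/s2.png

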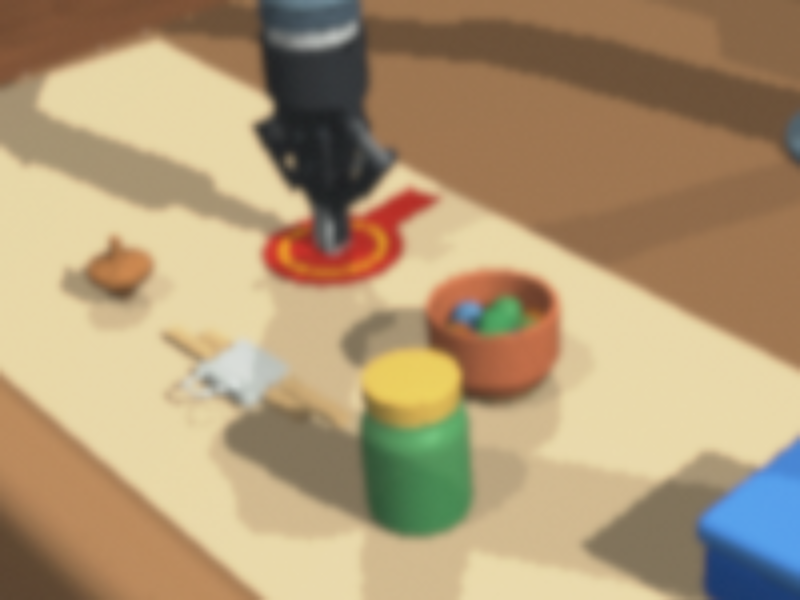

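View pics/t2.png

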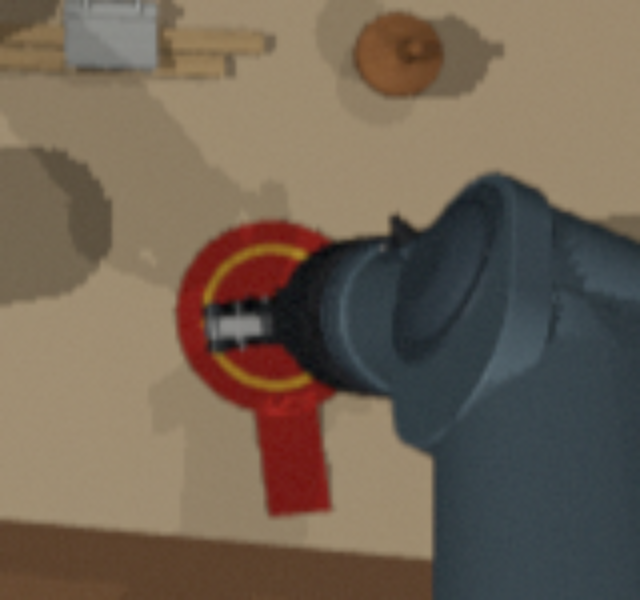

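Request:
move_arm([
  {"gripper": 0,"tx": 0.01,"ty": 0.002,"tz": 0.004,"rx": 0,"ry": 0.001,"rz": 0},
  {"gripper": 0,"tx": 0.02,"ty": 0.004,"tz": 0.004,"rx": 0,"ry": 0.002,"rz": 0},
  {"gripper": 0,"tx": 0.03,"ty": 0.006,"tz": 0.004,"rx": 0,"ry": 0.0026,"rz": 0},
  {"gripper": 0,"tx": 0.04,"ty": 0.008,"tz": 0.004,"rx": 0,"ry": 0.0026,"rz": 0},
  {"gripper": 0,"tx": 0.05,"ty": 0.01,"tz": 0.004,"rx": 0,"ry": 0.0026,"rz": 0},
])

```text
clock: 4.83
tcp_pos: [0.5499, -0.1448, 0.2566]
tool_rot: [[-0.995, -0.104, 0.006], [-0.104, 0.995, -0.002], [-0.005, -0.003, -1.0]]
wrist_force: [2.1, 0.1, 7.0]
opening: 0.0002
```

```bash
python3 -c "
from h import *
go([.579-.0767,-.147+.0072,.2566])"
```

```text
clock 4.83 tcp [ 0.5499 -0.1448  0.2566] F [2.1 0.1 7. ] op 0.0002
t [ 0.1169  0.0249 -0.0007] dist 0.0478 r [-0.001   0.0017 -0.    ] deg 0.3
```

Request:
move_arm([
  {"gripper": 0,"tx": 0.012,"ty": 0.003,"tz": 0.004,"rx": 0,"ry": 0.001,"rz": 0},
  {"gripper": 0,"tx": 0.024,"ty": 0.005,"tz": 0.004,"rx": 0,"ry": 0.002,"rz": 0},
  {"gripper": 0,"tx": 0.036,"ty": 0.008,"tz": 0.004,"rx": -0.001,"ry": 0.002,"rz": 0},
  {"gripper": 0,"tx": 0.048,"ty": 0.01,"tz": 0.004,"rx": -0.001,"ry": 0.002,"rz": 0},
  {"gripper": 0,"tx": 0.058,"ty": 0.012,"tz": 0.004,"rx": -0.001,"ry": 0.002,"rz": 0},
])

```text
clock: 5.25
tcp_pos: [0.5278, -0.143, 0.2566]
tool_rot: [[-0.995, -0.104, 0.005], [-0.104, 0.995, -0.001], [-0.005, -0.002, -1.0]]
wrist_force: [2.4, -0.3, 7.2]
opening: -0.0001
```

Request:
move_arm([
  {"gripper": 0,"tx": 0.012,"ty": 0.003,"tz": 0.004,"rx": 0,"ry": 0.001,"rz": 0},
  {"gripper": 0,"tx": 0.024,"ty": 0.005,"tz": 0.004,"rx": 0,"ry": 0.001,"rz": 0},
  {"gripper": 0,"tx": 0.036,"ty": 0.008,"tz": 0.004,"rx": 0,"ry": 0.001,"rz": 0},
  {"gripper": 0,"tx": 0.048,"ty": 0.01,"tz": 0.004,"rx": 0,"ry": 0.001,"rz": 0},
  {"gripper": 0,"tx": 0.058,"ty": 0.012,"tz": 0.004,"rx": 0,"ry": 0.001,"rz": 0},
])

```text
clock: 5.67
tcp_pos: [0.5058, -0.141, 0.2565]
tool_rot: [[-0.995, -0.104, 0.008], [-0.104, 0.995, -0.003], [-0.008, -0.004, -1.0]]
wrist_force: [2.1, -0.5, 8.1]
opening: -0.0002
```

```bash
python3 -c "
from h import *
go([.579-.0767,-.147+.0072,.2566])
s=snapshot('scene');cv2.imwrite('pics/s3.png',cv2.resize(s['img'][100:250,120:320,::-1],None,fx=4,fy=4))
s=snapshot('top');cv2.imwrite('pics/t3.png',cv2.resize(s['img'][150:300,320:480,::-1],None,fx=4,fy=4))"
```

```text
clock 5.67 tcp [ 0.5058 -0.141   0.2565] F [ 2.1 -0.5  8.1] op -0.0002
t [ 0.0083  0.004  -0.0002] dist 0.0037 r [-0.0011  0.0025 -0.    ] deg 0.5
```

View pics/t3.png

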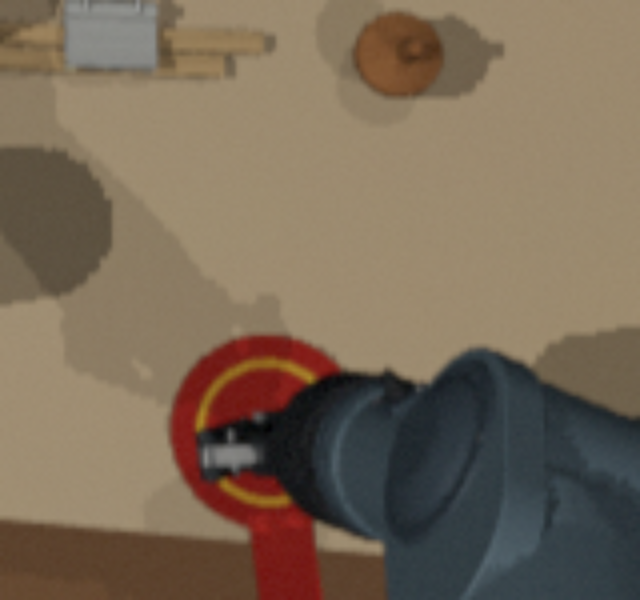

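View pics/s3.png

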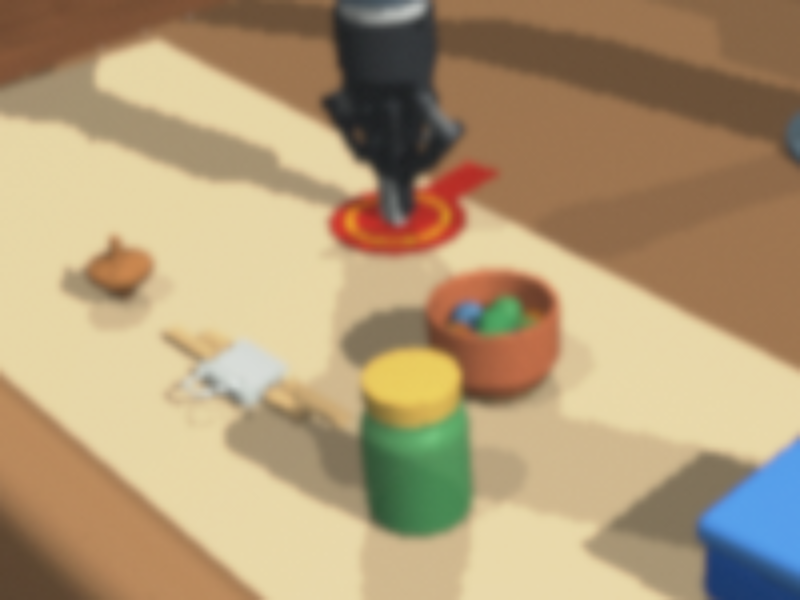

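The tab now sticks out over the edge at crop (275,540) in the top view, with the disc still on the ledge. I'll lift the finger off and measure.

Request:
move_arm([
  {"gripper": 0,"tx": 0,"ty": 0,"tz": 0,"rx": 0,"ry": 0,"rz": 0},
  {"gripper": 0,"tx": 0,"ty": 0,"tz": -0.01,"rx": 0,"ry": 0,"rz": 0},
  {"gripper": 0,"tx": 0,"ty": 0,"tz": -0.04,"rx": -0.001,"ry": 0.0025,"rz": 0},
  {"gripper": 0.3,"tx": 0,"ty": 0,"tz": -0.1,"rx": -0.001,"ry": 0.0025,"rz": 0},
  {"gripper": 0.6,"tx": 0,"ty": 0,"tz": -0.19,"rx": -0.001,"ry": 0.0025,"rz": 0},
])

```text
clock: 6.18
tcp_pos: [0.5022, -0.14, 0.3294]
tool_rot: [[-0.994, -0.104, -0.012], [-0.104, 0.995, 0.001], [0.012, 0.002, -1.0]]
wrist_force: [1.8, 1.0, -0.4]
opening: 0.0233
```

Request:
move_arm([
  {"gripper": 0.65,"tx": 0.05,"ty": 0,"tz": 0,"rx": 0,"ry": 0,"rz": 0},
  {"gripper": 0.65,"tx": 0.15,"ty": 0,"tz": 0,"rx": 0,"ry": 0,"rz": 0},
  {"gripper": 0.65,"tx": 0.2,"ty": 0,"tz": 0,"rx": 0,"ry": 0,"rz": 0},
  {"gripper": 0.65,"tx": 0.2,"ty": 0,"tz": 0,"rx": 0,"ry": 0,"rz": 0},
  {"gripper": 0.65,"tx": 0.2,"ty": 0,"tz": 0,"rx": 0,"ry": 0,"rz": 0},
])

```text
clock: 6.6
tcp_pos: [0.4207, -0.1484, 0.3296]
tool_rot: [[-0.995, -0.103, -0.014], [-0.103, 0.995, 0.002], [0.013, 0.004, -1.0]]
wrist_force: [0.9, 0.3, -0.2]
opening: 0.0555
```

```bash
python3 -c "
from h import *
go([.43,-.15,.3])
for n,roi in (('scene',(190,125,255,170)),('top',(350,220,430,330))):
    s=snapshot(n);cv2.imwrite(f'pics/{n}4.png',cv2.resize(s['img'][100:300,:,::-1] if n=='scene' else s['img'][150:350,250:,::-1],None,fx=1.5+(n=='top'),fy=1.5+(n=='top')))
    np.save(n+'4.npy',s,allow_pickle=True)
    lidfit(s,roi=roi)"
```

```text
clock 6.6 tcp [ 0.4207 -0.1484  0.3296] F [ 0.9  0.3 -0.2] op 0.0555
t [-0.0236 -0.0066  0.0736] dist 0.031 r [ 0.0011 -0.0042 -0.0005] deg 0.8
blob [203 139  43  25 588] c [ 0.5073 -0.1404] r 0.0519 tab ang -173.3 len 0.1194 width 0.0503 tabend [ 0.399  -0.1531]
blob [ 363  234   49   69 2105] c [ 0.5055 -0.1439] r 0.0529 tab ang -173.8 len 0.0976 width 0.0392 tabend [ 0.3971 -0.1557]
```

View pics/top4.png

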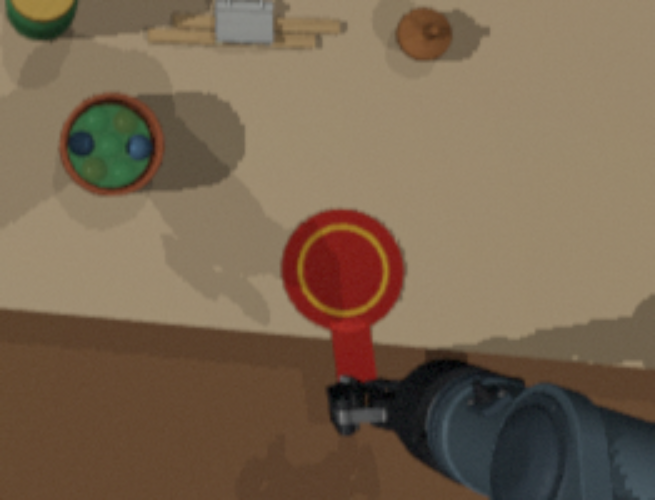

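View pics/scene4.png

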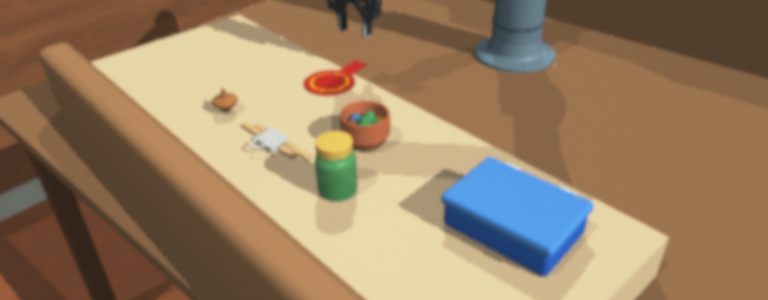

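```bash
python3 -c "
from h import *
go([.417,-.152,.275],96.4);go([.417,-.152,.2345],96.4)"
```

```text
clock 6.7 tcp [ 0.423  -0.1481  0.3303] F [-0.6  0.5  0.3] op 0.0554
t [ 0.0143 -0.0084  0.1383] dist 0.0557 r [ 0.0006 -0.0036 -0.0022] deg 0.8
clock 6.7 tcp [ 0.423  -0.1481  0.3303] F [-0.6  0.5  0.3] op 0.0554
t [ 0.0131 -0.0086  0.2396] dist 0.096 r [ 0.0006 -0.0036 -0.0022] deg 0.8
```

Request:
move_arm([
  {"gripper": 0.65,"tx": 0.014,"ty": -0.008,"tz": 0.03,"rx": 0.0006,"ry": -0.0036,"rz": -0.002},
  {"gripper": 0.65,"tx": 0.014,"ty": -0.008,"tz": 0.07,"rx": 0.0006,"ry": -0.0036,"rz": -0.002},
  {"gripper": 0.65,"tx": 0.014,"ty": -0.008,"tz": 0.11,"rx": 0.0006,"ry": -0.0036,"rz": -0.002},
  {"gripper": 0.65,"tx": 0.014,"ty": -0.008,"tz": 0.13,"rx": 0.0006,"ry": -0.0036,"rz": -0.002},
  {"gripper": 0.65,"tx": 0.014,"ty": -0.008,"tz": 0.135,"rx": 0.0006,"ry": -0.0036,"rz": -0.002},
])

```text
clock: 7.12
tcp_pos: [0.4172, -0.1513, 0.2748]
tool_rot: [[-0.994, -0.112, -0.004], [-0.112, 0.994, -0.001], [0.004, -0.0, -1.0]]
wrist_force: [-1.1, -0.0, 0.1]
opening: 0.0554
```

```bash
python3 -c "
from h import *
go([.417,-.152,.2345],96.4)
s=snapshot('scene');cv2.imwrite('pics/s5.png',cv2.resize(s['img'][80:200,160:320,::-1],None,fx=5,fy=5))
s=snapshot('top');cv2.imwrite('pics/t5.png',cv2.resize(s['img'][220:340,340:500,::-1],None,fx=5,fy=5))"
```

```text
clock 7.12 tcp [ 0.4172 -0.1513  0.2748] F [-1.1 -0.   0.1] op 0.0554
t [ 0.0004 -0.0017  0.1008] dist 0.0403 r [-0.0001 -0.0012  0.0002] deg 0.2
```

View pics/s5.png

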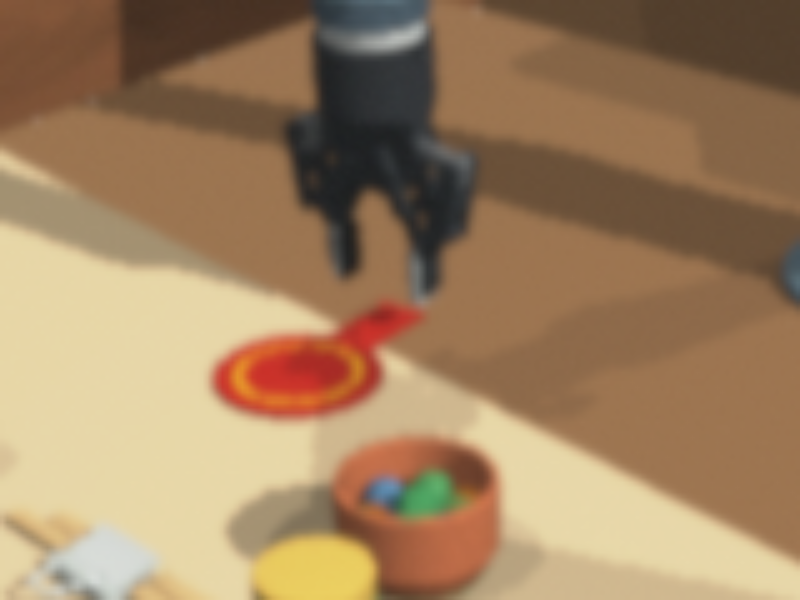

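View pics/t5.png

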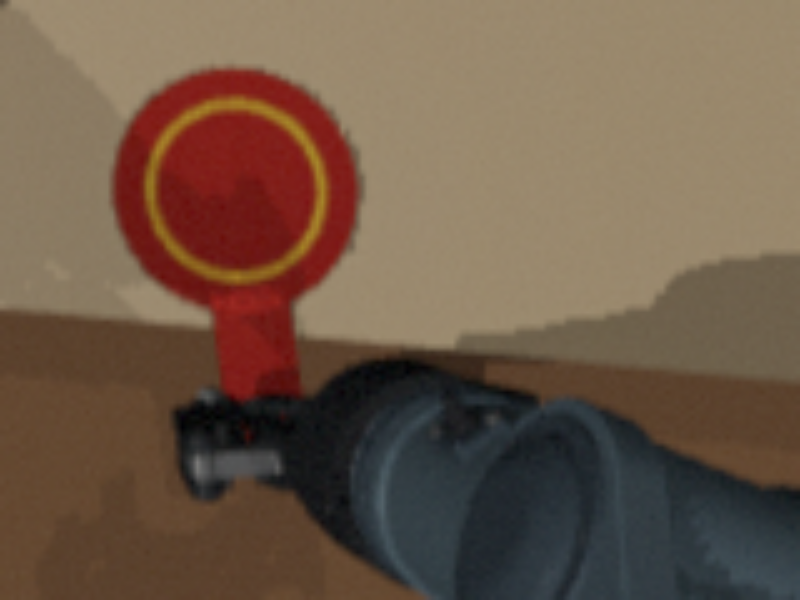

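The fingertips, at crop (343,275) and (423,300), straddle the tab at about (380,320). I'll go on down slowly.

Request:
move_arm([
  {"gripper": 0.65,"tx": 0,"ty": -0.0017,"tz": 0.015,"rx": 0,"ry": -0.001,"rz": 0},
  {"gripper": 0.65,"tx": 0,"ty": -0.0017,"tz": 0.03,"rx": 0,"ry": -0.001,"rz": 0},
  {"gripper": 0.65,"tx": 0,"ty": -0.0017,"tz": 0.045,"rx": 0,"ry": -0.001,"rz": 0},
  {"gripper": 0.65,"tx": 0,"ty": -0.0017,"tz": 0.055,"rx": 0,"ry": -0.001,"rz": 0},
  {"gripper": 0.65,"tx": 0,"ty": -0.0017,"tz": 0.06,"rx": 0,"ry": -0.001,"rz": 0},
])

```text
clock: 7.63
tcp_pos: [0.4174, -0.1523, 0.2513]
tool_rot: [[-0.994, -0.112, 0.001], [-0.112, 0.994, -0.0], [-0.001, -0.0, -1.0]]
wrist_force: [0.2, 0.6, 0.7]
opening: 0.0555
```

Request:
move_arm([
  {"gripper": 0.65,"tx": 0,"ty": 0,"tz": 0.01,"rx": 0,"ry": 0,"rz": 0},
  {"gripper": 0.65,"tx": 0,"ty": 0,"tz": 0.02,"rx": 0,"ry": 0,"rz": 0},
  {"gripper": 0.65,"tx": 0,"ty": 0,"tz": 0.03,"rx": 0,"ry": 0,"rz": 0},
  {"gripper": 0.65,"tx": 0,"ty": 0,"tz": 0.037,"rx": 0,"ry": 0,"rz": 0},
  {"gripper": 0.65,"tx": 0,"ty": 0,"tz": 0.04,"rx": 0,"ry": 0,"rz": 0},
])

```text
clock: 8.05
tcp_pos: [0.4172, -0.1522, 0.2348]
tool_rot: [[-0.994, -0.112, -0.0], [-0.112, 0.994, -0.0], [0.0, -0.0, -1.0]]
wrist_force: [0.7, 0.6, -0.5]
opening: 0.055
```

```bash
python3 -c "
from h import *
go([.417,-.152,.2345],96.4)
s=snapshot('scene');cv2.imwrite('pics/s6.png',cv2.resize(s['img'][80:200,160:320,::-1],None,fx=5,fy=5))
s=snapshot('top');cv2.imwrite('pics/t6.png',cv2.resize(s['img'][220:340,340:500,::-1],None,fx=5,fy=5))"
```

```text
clock 8.05 tcp [ 0.4172 -0.1522  0.2348] F [ 0.7  0.6 -0.5] op 0.055
t [0.0005 0.0005 0.0008] dist 0.0004 r [-0.0001 -0.      0.    ] deg 0.0
```

View pics/s6.png

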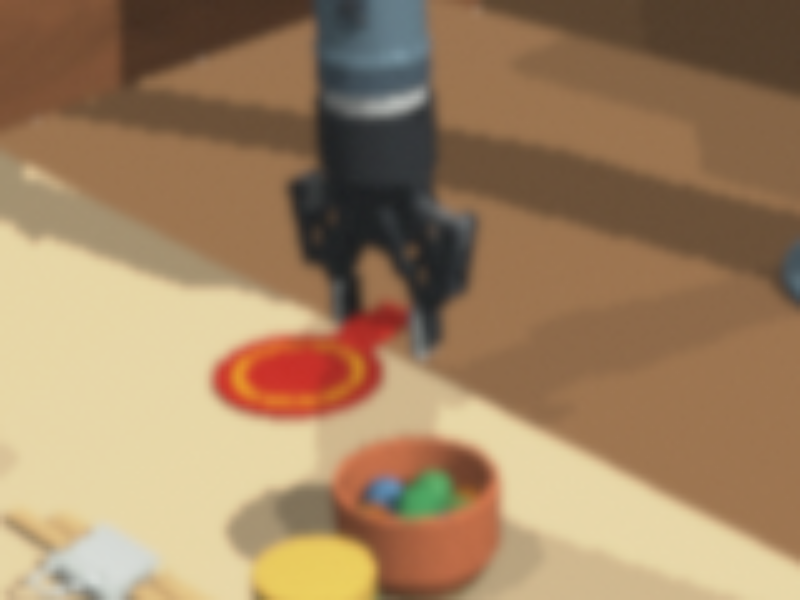

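View pics/t6.png

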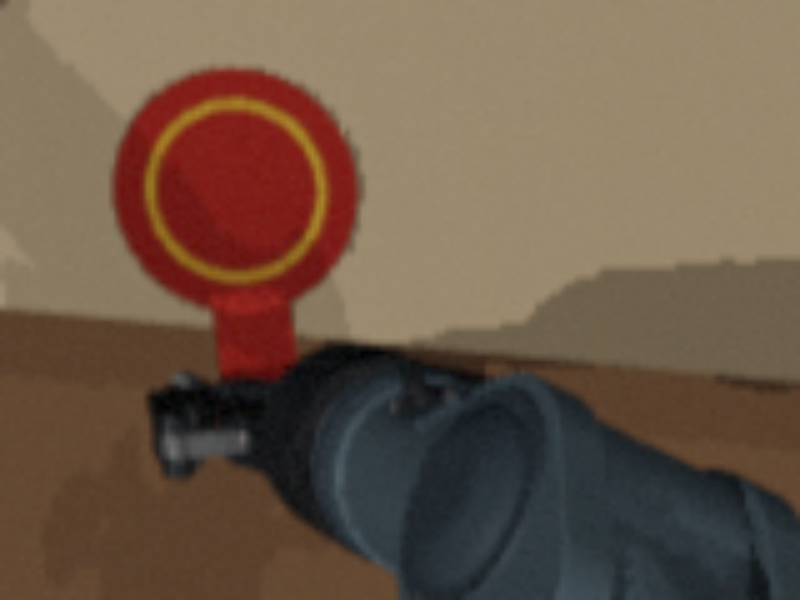

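Both fingers are beside the tab with no contact force, so I'll close.

Request:
move_arm([
  {"gripper": 0.5,"tx": 0,"ty": 0,"tz": 0,"rx": 0,"ry": 0,"rz": 0},
  {"gripper": 0.45,"tx": 0,"ty": 0,"tz": 0,"rx": 0,"ry": 0,"rz": 0},
  {"gripper": 0.4,"tx": 0,"ty": 0,"tz": 0,"rx": 0,"ry": 0,"rz": 0},
  {"gripper": 0.35,"tx": 0,"ty": 0,"tz": 0,"rx": 0,"ry": 0,"rz": 0},
  {"gripper": 0.2,"tx": 0,"ty": 0,"tz": 0,"rx": 0,"ry": 0,"rz": 0},
])

```text
clock: 8.57
tcp_pos: [0.4174, -0.1523, 0.2354]
tool_rot: [[-0.994, -0.112, 0.001], [-0.112, 0.994, -0.0], [-0.001, -0.0, -1.0]]
wrist_force: [-0.7, -0.4, 2.0]
opening: 0.0317
```

Request:
move_arm([
  {"gripper": 0,"tx": 0,"ty": 0,"tz": 0,"rx": 0,"ry": 0,"rz": 0},
  {"gripper": 0,"tx": 0,"ty": 0,"tz": 0,"rx": 0,"ry": 0,"rz": 0},
  {"gripper": 0,"tx": 0,"ty": 0,"tz": 0,"rx": 0,"ry": 0,"rz": 0},
  {"gripper": 0,"tx": 0,"ty": 0,"tz": 0,"rx": 0,"ry": 0,"rz": 0},
  {"gripper": 0,"tx": 0,"ty": 0,"tz": 0,"rx": 0,"ry": 0,"rz": 0},
])

```text
clock: 8.98
tcp_pos: [0.4175, -0.1523, 0.2354]
tool_rot: [[-0.994, -0.111, 0.001], [-0.111, 0.994, -0.0], [-0.001, -0.0, -1.0]]
wrist_force: [-1.1, 1.6, 1.8]
opening: 0.0318
```

Request:
move_arm([
  {"gripper": 0,"tx": 0,"ty": 0,"tz": -0.005,"rx": 0,"ry": 0,"rz": 0},
  {"gripper": 0,"tx": 0,"ty": 0,"tz": -0.015,"rx": 0,"ry": 0,"rz": 0},
  {"gripper": 0,"tx": 0,"ty": 0,"tz": -0.03,"rx": 0,"ry": 0,"rz": 0},
  {"gripper": 0,"tx": 0,"ty": 0,"tz": -0.045,"rx": 0,"ry": 0,"rz": 0},
  {"gripper": 0,"tx": 0,"ty": 0,"tz": -0.055,"rx": 0,"ry": 0,"rz": 0},
])

```text
clock: 9.4
tcp_pos: [0.4176, -0.1524, 0.2583]
tool_rot: [[-0.994, -0.111, 0.002], [-0.111, 0.994, -0.0], [-0.002, -0.0, -1.0]]
wrist_force: [-0.2, 0.5, -0.9]
opening: 0.0318
```

```bash
cat >> h.py <<'E'
def lidplane(s,full):
    C=cloud(s);k=cv2.erode(full,np.ones((3,3)))>0;Q=C[k];k2=abs(Q[:,2]-np.median(Q[:,2]))<.02;Q=Q[k2]
    A=np.c_[Q[:,:2],np.ones(len(Q))];x=np.linalg.lstsq(A,Q[:,2],rcond=None)[0]
    for i in range(3):
        e=abs(A@x-Q[:,2])<.005;x=np.linalg.lstsq(A[e],Q[e,2],rcond=None)[0]
    print("slope deg x,y",np.degrees(np.arctan(x[:2])).round(2),"n",len(Q),"medz",np.median(Q[:,2]).round(4));return x
E
python3 -c "
from h import *
go([.417,-.152,.2345],96.4)
s=snapshot('scene');cv2.imwrite('pics/s7.png',cv2.resize(s['img'][80:200,160:320,::-1],None,fx=5,fy=5))
c,w,f=lidfit(s,z=.105,roi=(190,100,240,165));lidplane(s,f)
s=snapshot('top');cv2.imwrite('pics/t7.png',cv2.resize(s['img'][220:340,340:500,::-1],None,fx=5,fy=5))
c,w,f=lidfit(s,z=.105,roi=(350,215,430,295));x=lidplane(s,f);print(x@[*c,1])
"
```

```text
clock 9.4 tcp [ 0.4176 -0.1524  0.2583] F [-0.2  0.5 -0.9] op 0.0318
t [0.0015 0.0013 0.0595] dist 0.0238 r [-0.0001  0.0005 -0.    ] deg 0.1
blob [202 133  36  25 578] c [ 0.5084 -0.1395] r 0.0539 tab ang -167.2 len 0.1193 width 0.0667 tabend [ 0.4021 -0.1637]
slope deg x,y [-0.61  0.27] n 450 medz 0.1042
blob [ 365  233   51   62 2071] c [ 0.5067 -0.1441] r 0.0531 tab ang -173.8 len 0.0789 width 0.0383 tabend [ 0.3983 -0.1558]
slope deg x,y [-0.38  0.07] n 1960 medz 0.1051
0.10500340689544149
```

View pics/s7.png

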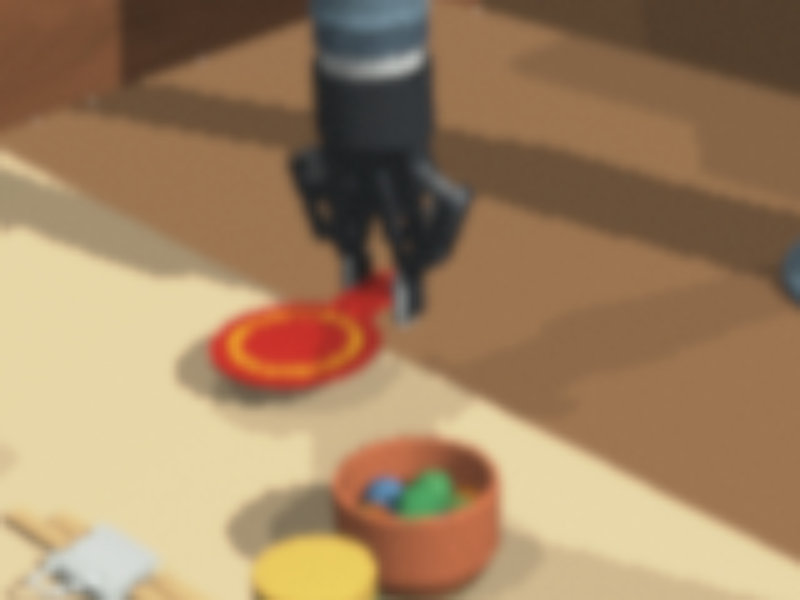

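The lid is held level, with slope under 0.6° and its top at 0.105. Lifting higher.

Request:
move_arm([
  {"gripper": 0,"tx": 0,"ty": 0,"tz": -0.03,"rx": 0,"ry": 0,"rz": 0},
  {"gripper": 0,"tx": 0,"ty": 0,"tz": -0.09,"rx": 0,"ry": 0,"rz": 0},
  {"gripper": 0,"tx": 0,"ty": 0,"tz": -0.15,"rx": 0,"ry": 0,"rz": 0},
  {"gripper": 0,"tx": 0,"ty": 0,"tz": -0.2,"rx": 0,"ry": 0,"rz": 0},
  {"gripper": 0,"tx": 0,"ty": 0,"tz": -0.22,"rx": 0,"ry": 0,"rz": 0},
])

```text
clock: 9.92
tcp_pos: [0.4186, -0.153, 0.3492]
tool_rot: [[-0.994, -0.111, 0.008], [-0.111, 0.994, -0.0], [-0.008, -0.001, -1.0]]
wrist_force: [0.2, -0.8, -0.3]
opening: 0.0319
```

```bash
python3 -c "
from h import *
go([.5245,.0545,.345],96.4)"
```

```text
clock 9.92 tcp [ 0.4186 -0.153   0.3492] F [ 0.2 -0.8 -0.3] op 0.0319
t [-0.3207  0.4861  0.0124] dist 0.233 r [-0.0004  0.0026 -0.0001] deg 0.5
```

Request:
move_arm([
  {"gripper": 0,"tx": -0.03,"ty": 0.045,"tz": 0,"rx": 0,"ry": 0.002,"rz": 0},
  {"gripper": 0,"tx": -0.075,"ty": 0.115,"tz": 0,"rx": 0,"ry": 0.0026,"rz": 0},
  {"gripper": 0,"tx": -0.12,"ty": 0.185,"tz": 0,"rx": 0,"ry": 0.0026,"rz": 0},
  {"gripper": 0,"tx": -0.16,"ty": 0.24,"tz": 0,"rx": 0,"ry": 0.0026,"rz": 0},
  {"gripper": 0,"tx": -0.19,"ty": 0.285,"tz": 0,"rx": 0,"ry": 0.0026,"rz": 0},
])

```text
clock: 10.33
tcp_pos: [0.482, -0.0285, 0.349]
tool_rot: [[-0.993, -0.114, -0.0], [-0.114, 0.993, -0.001], [0.0, -0.001, -1.0]]
wrist_force: [0.2, 0.2, -0.1]
opening: 0.0318
```

```bash
python3 -c "
from h import *
go([.5245,.0545,.345],96.4)"
```

```text
clock 10.33 tcp [ 0.482  -0.0285  0.349 ] F [ 0.2  0.2 -0.1] op 0.0318
t [-0.1291  0.1942  0.0098] dist 0.0934 r [-0.0002 -0.0001  0.0008] deg 0.1
```

Request:
move_arm([
  {"gripper": 0,"tx": -0.04,"ty": 0.06,"tz": 0,"rx": 0,"ry": 0,"rz": 0},
  {"gripper": 0,"tx": -0.08,"ty": 0.12,"tz": 0,"rx": 0,"ry": 0,"rz": 0},
  {"gripper": 0,"tx": -0.11,"ty": 0.165,"tz": 0.005,"rx": 0,"ry": 0,"rz": 0},
  {"gripper": 0,"tx": -0.125,"ty": 0.188,"tz": 0.01,"rx": 0,"ry": 0,"rz": 0},
  {"gripper": 0,"tx": -0.129,"ty": 0.194,"tz": 0.01,"rx": 0,"ry": 0,"rz": 0},
])

```text
clock: 10.75
tcp_pos: [0.5246, 0.0571, 0.3437]
tool_rot: [[-0.993, -0.118, -0.002], [-0.118, 0.993, -0.001], [0.002, -0.0, -1.0]]
wrist_force: [-0.3, -0.0, -1.0]
opening: 0.0319
```

```bash
python3 -c "
from h import *
go([.5245,.0545,.31],96.4)
s=snapshot('scene');cv2.imwrite('pics/s8.png',cv2.resize(s['img'][80:230,180:340,::-1],None,fx=4,fy=4))
np.save('s8.npy',s,allow_pickle=True)
s=snapshot('top');cv2.imwrite('pics/t8.png',cv2.resize(s['img'][120:280,220:400,::-1],None,fx=4,fy=4));np.save('t8.npy',s,allow_pickle=True)
c,w,f=lidfit(s,z=.191,roi=(255,150,345,270));x=lidplane(s,f);print(x@[*c,1])
"
```

```text
clock 10.75 tcp [0.5246 0.0571 0.3437] F [-0.3 -0.  -1. ] op 0.0319
t [ 0.0007 -0.0063  0.0841] dist 0.0338 r [-0.0001 -0.0007  0.0022] deg 0.4h.py:42: RuntimeWarning: Mean of empty slice.
  w=far.mean(0)-c;w/=np.linalg.norm(w)
  ret = um.true_divide(
Traceback (most recent call last):
  File "h.py", line 43, in lidfit
    print("blob",st,"c",c.round(4),"r",o.x[2].round(4),"tab ang",np.degrees(np.arctan2(w[1],w[0])).round(1),"len",((P-c)@w).max().round(4),"width",np.ptp((far-c)@[-w[1],w[0]]).round(4),"tabend",(c+.109*w).round(4))
                                                                                                                                                   ~~~~~~^^^^^^^^^^^^^^^^^^^^^^
ValueError: zero-size array to reduction operation maximum which has no identity
```

View pics/s8.png

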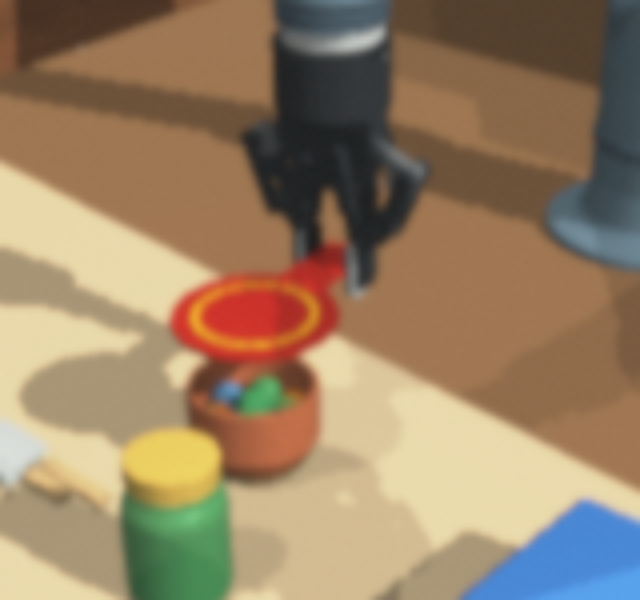

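View pics/t8.png

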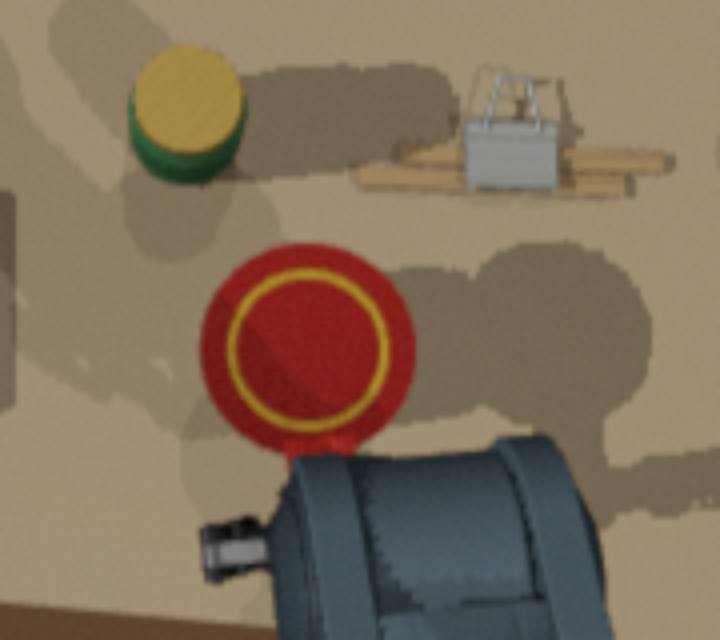

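The lid is held level above the bowl in both views. I'll measure the disc centre.

```bash
python3 -c "
s=open('h.py').read()
s=s.replace('    v_,u_=np.nonzero(full)','    print(\"disc c\",c.round(4),\"r\",o.x[2].round(4))\n    if not tab: return c,None,full\n    v_,u_=np.nonzero(full)').replace('roi=None,R=.054)','roi=None,R=.054,tab=True)')
open('h.py','w').write(s)"
python3 -c "
from h import *
for n,roi in(('t8',(255,170,345,240)),('s8',(220,140,266,172))):
    s=np.load(n+'.npy',allow_pickle=True).item();c,w,f=lidfit(s,z=.191,roi=roi,tab=False);x=lidplane(s,f);print(x@[*c,1])
"
```

```text
disc c [0.6122 0.0642] r 0.0525
slope deg x,y [-0.82 -0.21] n 2060 medz 0.1893
0.18928135946965582
disc c [0.6178 0.0737] r 0.0556
slope deg x,y [-0.85 -0.06] n 774 medz 0.1895
0.18929023917560334
```

Request:
move_arm([
  {"gripper": 0,"tx": 0,"ty": -0.006,"tz": 0.02,"rx": 0,"ry": -0.004,"rz": 0},
  {"gripper": 0,"tx": 0,"ty": -0.006,"tz": 0.045,"rx": 0,"ry": -0.004,"rz": 0},
  {"gripper": 0,"tx": 0,"ty": -0.006,"tz": 0.07,"rx": 0,"ry": -0.004,"rz": 0},
  {"gripper": 0,"tx": 0,"ty": -0.006,"tz": 0.09,"rx": 0,"ry": -0.004,"rz": 0},
  {"gripper": 0,"tx": 0,"ty": -0.006,"tz": 0.095,"rx": 0,"ry": -0.004,"rz": 0},
])

```text
clock: 11.27
tcp_pos: [0.523, 0.0507, 0.304]
tool_rot: [[-0.994, -0.113, 0.006], [-0.113, 0.994, -0.001], [-0.006, -0.002, -1.0]]
wrist_force: [-0.5, 1.1, -1.3]
opening: 0.0323
```

```bash
python3 -c "
from h import *
go([.5245,.0545,.296],96.4)
s=snapshot('scene');cv2.imwrite('pics/s9.png',cv2.resize(s['img'][80:230,180:340,::-1],None,fx=4,fy=4))
c,w,f=lidfit(s,z=.154,roi=(220,150,268,184),tab=False);x=lidplane(s,f);print(x@[*c,1])
s=snapshot('top')
c,w,f=lidfit(s,z=.154,roi=(255,170,345,235),tab=False);x=lidplane(s,f);print(x@[*c,1])
"
```

```text
clock 11.27 tcp [0.523  0.0507 0.304 ] F [-0.5  1.1 -1.3] op 0.0323
t [-0.0048  0.0091  0.0199] dist 0.009 r [-0.0007  0.0019  0.0004] deg 0.4
disc c [0.6196 0.0678] r 0.0548
slope deg x,y [-0.38 -0.31] n 754 medz 0.1504
0.1502382801922102
disc c [0.612  0.0594] r 0.0527
slope deg x,y [-0.52 -0.15] n 1904 medz 0.1504
0.15037748151101896
```

View pics/s9.png

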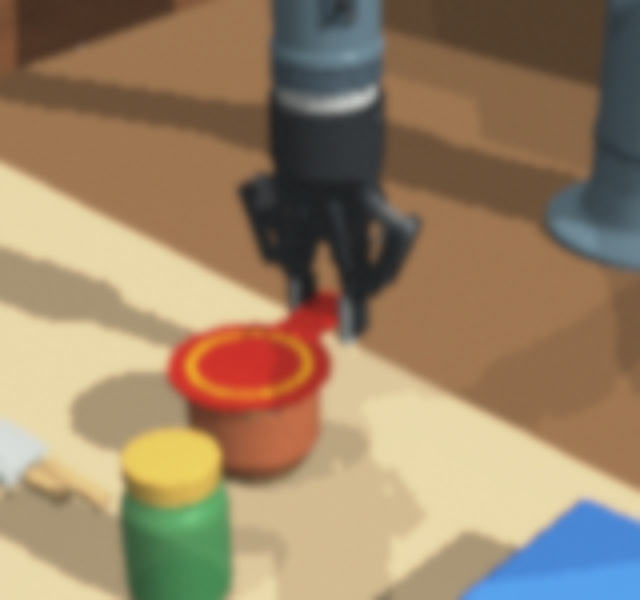

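Request:
move_arm([
  {"gripper": 0,"tx": -0.001,"ty": 0.003,"tz": 0.002,"rx": 0,"ry": -0.001,"rz": 0},
  {"gripper": 0,"tx": -0.003,"ty": 0.005,"tz": 0.005,"rx": 0,"ry": -0.002,"rz": 0},
  {"gripper": 0,"tx": -0.003,"ty": 0.006,"tz": 0.009,"rx": 0,"ry": -0.002,"rz": 0},
  {"gripper": 0,"tx": -0.003,"ty": 0.006,"tz": 0.012,"rx": 0,"ry": -0.002,"rz": 0},
  {"gripper": 0,"tx": -0.003,"ty": 0.006,"tz": 0.013,"rx": 0,"ry": -0.002,"rz": 0},
])

```text
clock: 11.78
tcp_pos: [0.5247, 0.0539, 0.2999]
tool_rot: [[-0.993, -0.114, 0.014], [-0.114, 0.993, -0.0], [-0.014, -0.002, -1.0]]
wrist_force: [-0.2, -0.0, -0.2]
opening: 0.0322
```

```bash
python3 -c "
from h import *
go([.5245,.0545,.296],96.4)
s=snapshot('top')
c,w,f=lidfit(s,z=.147,roi=(255,170,345,235),tab=False);x=lidplane(s,f);print(x@[*c,1])
"
```

```text
clock 11.78 tcp [0.5247 0.0539 0.2999] F [-0.2 -0.  -0.2] op 0.0322
t [0.0004 0.0015 0.0098] dist 0.004 r [-0.0006  0.0046  0.0008] deg 0.8
disc c [0.6146 0.0623] r 0.053
slope deg x,y [-0.03 -0.1 ] n 1892 medz 0.1468
0.14671596820811517
```

The lid is level and centred within 2 mm. I'll lower it gently to contact.

Request:
move_arm([
  {"gripper": 0,"tx": 0,"ty": 0.002,"tz": 0.002,"rx": 0,"ry": 0,"rz": 0},
  {"gripper": 0,"tx": 0,"ty": 0.002,"tz": 0.004,"rx": 0,"ry": 0,"rz": 0},
  {"gripper": 0,"tx": 0,"ty": 0.002,"tz": 0.006,"rx": 0,"ry": 0,"rz": 0},
  {"gripper": 0,"tx": 0,"ty": 0.002,"tz": 0.0075,"rx": 0,"ry": 0,"rz": 0},
  {"gripper": 0,"tx": 0,"ty": 0.002,"tz": 0.008,"rx": 0,"ry": 0,"rz": 0},
])

```text
clock: 12.25
tcp_pos: [0.5245, 0.0546, 0.2965]
tool_rot: [[-0.993, -0.114, 0.014], [-0.114, 0.993, -0.0], [-0.014, -0.002, -1.0]]
wrist_force: [-0.1, 0.2, -0.4]
opening: 0.032
```

Request:
move_arm([
  {"gripper": 0,"tx": 0,"ty": 0,"tz": 0.001,"rx": 0,"ry": 0,"rz": 0},
  {"gripper": 0,"tx": 0,"ty": 0,"tz": 0.002,"rx": 0,"ry": 0,"rz": 0},
  {"gripper": 0,"tx": 0,"ty": 0,"tz": 0.0025,"rx": 0,"ry": 0,"rz": 0},
  {"gripper": 0,"tx": 0,"ty": 0,"tz": 0.003,"rx": 0,"ry": 0,"rz": 0},
  {"gripper": 0,"tx": 0,"ty": 0,"tz": 0.003,"rx": 0,"ry": 0,"rz": 0},
])

```text
clock: 12.67
tcp_pos: [0.5246, 0.0546, 0.2954]
tool_rot: [[-0.993, -0.114, 0.014], [-0.114, 0.994, -0.0], [-0.014, -0.002, -1.0]]
wrist_force: [-0.1, -0.3, -0.2]
opening: 0.0319
```

```bash
python3 -c "
from h import *
go([.5245,.0545,.296],96.4);print(state()['ft_torque'])
"
```

```text
clock 12.67 tcp [0.5246 0.0546 0.2954] F [-0.1 -0.3 -0.2] op 0.0319
t [ 0.0002 -0.0002 -0.0016] dist 0.0007 r [-0.0006  0.0045  0.0008] deg 0.8
[-0.06437394  0.0674227  -0.01271743]
```

Request:
move_arm([
  {"gripper": 0,"tx": 0,"ty": 0,"tz": 0.001,"rx": 0,"ry": 0,"rz": 0},
  {"gripper": 0,"tx": 0,"ty": 0,"tz": 0.002,"rx": 0,"ry": 0,"rz": 0},
  {"gripper": 0,"tx": 0,"ty": 0,"tz": 0.0025,"rx": 0,"ry": 0,"rz": 0},
  {"gripper": 0,"tx": 0,"ty": 0,"tz": 0.0025,"rx": 0,"ry": 0,"rz": 0},
  {"gripper": 0,"tx": 0,"ty": 0,"tz": 0.0025,"rx": 0,"ry": 0,"rz": 0},
])

```text
clock: 13.08
tcp_pos: [0.5247, 0.0546, 0.2946]
tool_rot: [[-0.993, -0.114, 0.014], [-0.114, 0.994, -0.0], [-0.014, -0.002, -1.0]]
wrist_force: [-0.2, 0.1, 1.1]
opening: 0.0318
```

```bash
python3 -c "
from h import *
go([.5245,.0545,.296],96.4);print(state()['ft_torque'])
s=snapshot('top')
c,w,f=lidfit(s,z=.143,roi=(255,170,345,235),tab=False);x=lidplane(s,f);print(x@[*c,1])
"
```

```text
clock 13.08 tcp [0.5247 0.0546 0.2946] F [-0.2  0.1  1.1] op 0.0318
t [ 0.0004 -0.0001 -0.0036] dist 0.0014 r [-0.0006  0.0046  0.0007] deg 0.8
[-0.01836732  0.15017104  0.00385356]
disc c [0.6147 0.0628] r 0.053
slope deg x,y [0.99 0.17] n 1877 medz 0.1432
0.14319057725229886
```

```bash
python3 -c "
from h import *
for n,roi in(('top',(255,170,345,235)),('scene',(220,152,268,190))):
    s=snapshot(n)
    c,w,f=lidfit(s,z=.143,roi=roi,tab=False);lidplane(s,f)
    f2=np.zeros_like(f);C=cloud(s);f2[(np.hypot(C[...,0]-.6147,C[...,1]-.0635)<.049)&(C[...,2]<.16)]=1;lidplane(s,f2)
    cv2.imwrite(f'pics/{n}10.png',cv2.resize(s['img'][80:230,180:340,::-1],None,fx=4,fy=4))
print(state()['wrist_force'],state()['ft_torque'])
"
```

```text
disc c [0.6147 0.0629] r 0.053
slope deg x,y [ 1.13 -0.  ] n 1874 medz 0.1433
slope deg x,y [ 1.15 -0.03] n 1438 medz 0.1434
disc c [0.6249 0.0759] r 0.0542
slope deg x,y [ 1.28 -0.  ] n 803 medz 0.1434
slope deg x,y [1.41 0.28] n 499 medz 0.1436
[-0.78135082  0.40176147  1.39506017] [0.02090496 0.08330355 0.0624234 ]
```

View pics/scene10.png

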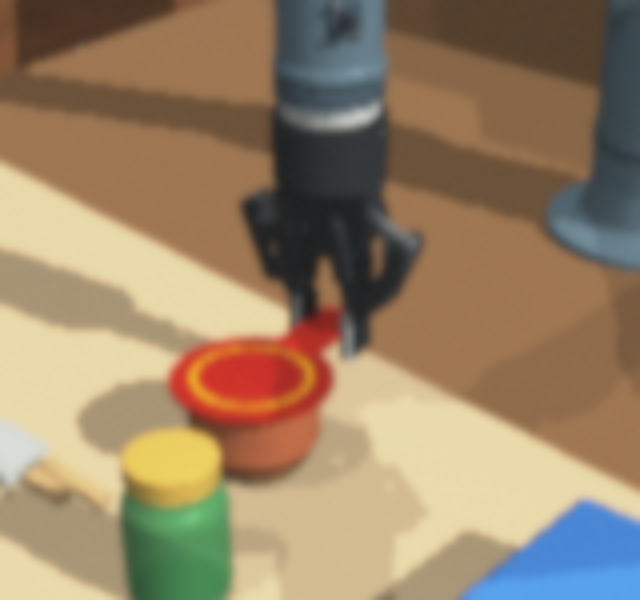

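The finger has pushed the tab slightly low. The lid pivots 1.2° on the near rim with its far side about 2 mm up. I'll raise the grip 1 mm and level the lid about the grip.

Request:
move_arm([
  {"gripper": 0,"tx": 0,"ty": 0,"tz": -0.002,"rx": 0,"ry": 0,"rz": 0},
  {"gripper": 0,"tx": -0.002,"ty": 0,"tz": -0.003,"rx": 0,"ry": 0.002,"rz": 0},
  {"gripper": 0,"tx": -0.005,"ty": 0,"tz": -0.003,"rx": 0,"ry": 0.004,"rz": 0},
  {"gripper": 0,"tx": -0.007,"ty": 0,"tz": -0.003,"rx": 0,"ry": 0.006,"rz": 0},
  {"gripper": 0,"tx": -0.007,"ty": 0,"tz": -0.003,"rx": 0,"ry": 0.006,"rz": 0},
])

```text
clock: 13.65
tcp_pos: [0.5278, 0.055, 0.2957]
tool_rot: [[-0.993, -0.114, -0.004], [-0.114, 0.993, -0.002], [0.005, -0.002, -1.0]]
wrist_force: [0.1, 0.5, -0.0]
opening: 0.0319
```

```bash
python3 -c "
from h import *
go([.5245,.0545,.296],96.4)
for n in('top','scene'):
    s=snapshot(n)
    f2=np.zeros(s['z_map'].shape,np.uint8);C=cloud(s);f2[(np.hypot(C[...,0]-.6147,C[...,1]-.0635)<.049)&(C[...,2]<.16)]=1;lidplane(s,f2)
    if n=='top': lidfit(s,z=.143,roi=(255,170,345,235),tab=False)
print(state()['wrist_force'],state()['ft_torque'])
"
```

```text
clock 13.65 tcp [0.5278 0.055  0.2957] F [ 0.1  0.5 -0. ] op 0.0319
t [ 0.0082 -0.0004 -0.0006] dist 0.0033 r [-0.0006 -0.0015  0.0008] deg 0.3
slope deg x,y [-0.   -0.06] n 1488 medz 0.1425
disc c [0.6156 0.063 ] r 0.0525
slope deg x,y [0.11 0.3 ] n 518 medz 0.1427
[ 0.69992874 -0.53140301  0.01773695] [ 0.06894046 -0.04956091  0.00601066]
```

Request:
move_arm([
  {"gripper": 0,"tx": 0,"ty": 0,"tz": 0.0005,"rx": 0,"ry": 0,"rz": 0},
  {"gripper": 0,"tx": 0,"ty": 0,"tz": 0.001,"rx": 0,"ry": 0,"rz": 0},
  {"gripper": 0,"tx": 0,"ty": 0,"tz": 0.001,"rx": 0,"ry": 0,"rz": 0},
  {"gripper": 0,"tx": 0,"ty": 0,"tz": 0.001,"rx": 0,"ry": 0,"rz": 0},
  {"gripper": 0,"tx": 0,"ty": 0,"tz": 0.001,"rx": 0,"ry": 0,"rz": 0},
])

```text
clock: 14.17
tcp_pos: [0.5277, 0.055, 0.2954]
tool_rot: [[-0.993, -0.114, -0.004], [-0.114, 0.994, -0.002], [0.004, -0.002, -1.0]]
wrist_force: [-0.1, -0.1, 0.6]
opening: 0.0321
```

```bash
python3 -c "
from h import *
go([.5245,.0545,.296],96.4)
for n in('top','scene'):
    s=snapshot(n)
    f2=np.zeros(s['z_map'].shape,np.uint8);C=cloud(s);f2[(np.hypot(C[...,0]-.6147,C[...,1]-.0635)<.049)&(C[...,2]<.16)]=1;lidplane(s,f2)
print(state()['wrist_force'],state()['ft_torque'])
"
```

```text
clock 14.17 tcp [0.5277 0.055  0.2954] F [-0.1 -0.1  0.6] op 0.0321
t [ 0.008  -0.0003 -0.0013] dist 0.0033 r [-0.0006 -0.0013  0.0007] deg 0.3
slope deg x,y [0.06 0.07] n 1454 medz 0.1425
slope deg x,y [0.3  0.31] n 512 medz 0.1429
[-0.37674916  0.17240577  0.87157069] [0.02553234 0.07358389 0.01809204]
```

It rests flat on the rim under light contact, so I'll release.

Request:
move_arm([
  {"gripper": 0.4,"tx": 0,"ty": 0,"tz": 0,"rx": 0,"ry": 0,"rz": 0},
  {"gripper": 0.45,"tx": 0,"ty": 0,"tz": 0,"rx": 0,"ry": 0,"rz": 0},
  {"gripper": 0.5,"tx": 0,"ty": 0,"tz": 0,"rx": 0,"ry": 0,"rz": 0},
  {"gripper": 0.55,"tx": 0,"ty": 0,"tz": 0,"rx": 0,"ry": 0,"rz": 0},
  {"gripper": 0.65,"tx": 0,"ty": 0,"tz": 0,"rx": 0,"ry": 0,"rz": 0},
])

```text
clock: 14.68
tcp_pos: [0.5276, 0.055, 0.2953]
tool_rot: [[-0.993, -0.114, -0.004], [-0.114, 0.994, -0.002], [0.004, -0.002, -1.0]]
wrist_force: [-0.8, 0.1, -0.0]
opening: 0.0554
```

Request:
move_arm([
  {"gripper": 0.65,"tx": 0,"ty": 0,"tz": 0,"rx": 0,"ry": 0,"rz": 0},
  {"gripper": 0.65,"tx": 0,"ty": 0,"tz": 0,"rx": 0,"ry": 0,"rz": 0},
  {"gripper": 0.65,"tx": 0,"ty": 0,"tz": 0,"rx": 0,"ry": 0,"rz": 0},
  {"gripper": 0.65,"tx": 0,"ty": 0,"tz": 0,"rx": 0,"ry": 0,"rz": 0},
  {"gripper": 0.65,"tx": 0,"ty": 0,"tz": 0,"rx": 0,"ry": 0,"rz": 0},
])

```text
clock: 15.1
tcp_pos: [0.5276, 0.055, 0.2953]
tool_rot: [[-0.993, -0.114, -0.004], [-0.114, 0.994, -0.002], [0.004, -0.002, -1.0]]
wrist_force: [0.1, 0.7, -0.5]
opening: 0.0559
```

```bash
python3 -c "
from h import *
go([.5245,.0545,.296],96.4)
for n in('top','scene'):
    s=snapshot(n)
    f2=np.zeros(s['z_map'].shape,np.uint8);C=cloud(s);f2[(np.hypot(C[...,0]-.6147,C[...,1]-.0635)<.049)&(C[...,2]<.16)]=1;lidplane(s,f2)
    cv2.imwrite(f'pics/{n}11.png',cv2.resize(s['img'][80:230,180:340,::-1],None,fx=4,fy=4))
"
```

```text
clock 15.1 tcp [0.5276 0.055  0.2953] F [ 0.1  0.7 -0.5] op 0.0559
t [ 0.0079 -0.0003 -0.0017] dist 0.0032 r [-0.0006 -0.0013  0.0007] deg 0.3
slope deg x,y [ 0.2  -0.08] n 1489 medz 0.1424
slope deg x,y [0.23 0.21] n 529 medz 0.1426
```

View pics/scene11.png

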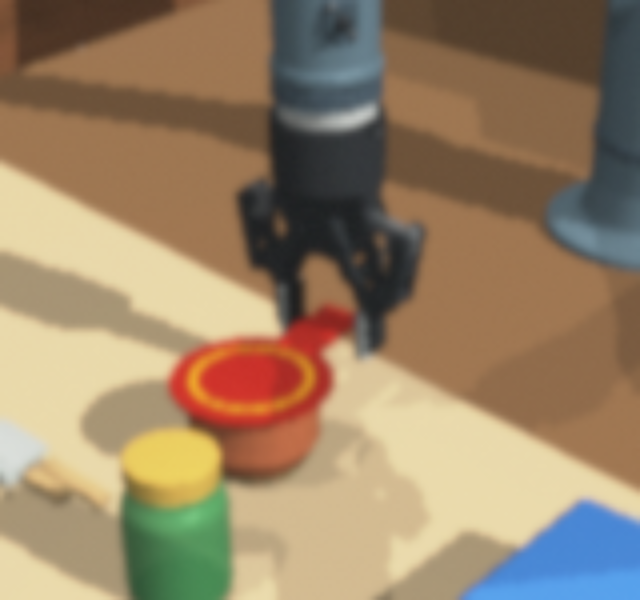

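The jaws are open and clear on both sides, and the lid lies flat. I'll retreat straight up.

Request:
move_arm([
  {"gripper": 0.65,"tx": 0,"ty": 0,"tz": -0.01,"rx": 0,"ry": 0,"rz": 0},
  {"gripper": 0.65,"tx": 0,"ty": 0,"tz": -0.03,"rx": 0,"ry": 0,"rz": 0},
  {"gripper": 0.65,"tx": 0,"ty": 0,"tz": -0.06,"rx": 0,"ry": 0,"rz": 0},
  {"gripper": 0.65,"tx": 0,"ty": 0,"tz": -0.11,"rx": 0,"ry": 0,"rz": 0},
  {"gripper": 0.65,"tx": 0,"ty": 0,"tz": -0.18,"rx": 0,"ry": 0,"rz": 0},
])

```text
clock: 15.62
tcp_pos: [0.527, 0.055, 0.3673]
tool_rot: [[-0.993, -0.114, -0.007], [-0.114, 0.994, -0.004], [0.008, -0.003, -1.0]]
wrist_force: [0.2, -0.2, 0.0]
opening: 0.0555
```

Request:
move_arm([
  {"gripper": 0.65,"tx": 0,"ty": -0.1,"tz": -0.03,"rx": 0,"ry": 0,"rz": 0},
  {"gripper": 0.65,"tx": 0,"ty": -0.2,"tz": -0.05,"rx": 0,"ry": 0,"rz": 0},
  {"gripper": 0.65,"tx": 0,"ty": -0.3,"tz": -0.05,"rx": 0,"ry": 0,"rz": 0},
  {"gripper": 0.65,"tx": 0,"ty": -0.4,"tz": -0.05,"rx": 0,"ry": 0,"rz": 0},
  {"gripper": 0.65,"tx": 0,"ty": -0.45,"tz": -0.05,"rx": 0,"ry": 0,"rz": 0},
])

```text
clock: 16.03
tcp_pos: [0.5472, -0.1301, 0.3905]
tool_rot: [[-0.994, -0.107, -0.004], [-0.107, 0.994, -0.007], [0.004, -0.006, -1.0]]
wrist_force: [0.4, -0.9, 0.1]
opening: 0.0553
```

```bash
python3 -c "
from h import *
go([.5245,.0545,.296],96.4)
for n,roi in(('top',(255,170,345,260)),('scene',(215,140,280,190))):
    s=snapshot(n)
    f2=np.zeros(s['z_map'].shape,np.uint8);C=cloud(s);f2[(np.hypot(C[...,0]-.6147,C[...,1]-.0635)<.049)&(C[...,2]<.16)&(C[...,2]>.12)]=1;lidplane(s,f2)
    lidfit(s,z=.143,roi=roi)
    cv2.imwrite(f'pics/{n}12.png',s['img'][:,:,::-1])
    k=(C[...,2]>.088)&(C[...,2]<.20)&(C[...,0]>.5)&(C[...,0]<.8)
    nn,l,stt,cc=cv2.connectedComponentsWithStats(k.astype(np.uint8))
    for i in range(1,nn):
        if stt[i,4]>100 and n=='top': Q=C[l==i];print(Q.min(0).round(3),Q.max(0).round(3))
"
```

```text
clock 16.03 tcp [ 0.5472 -0.1301  0.3905] F [ 0.4 -0.9  0.1] op 0.0553
t [0.0061 0.4665 0.2332] dist 0.2086 r [-0.0021 -0.0013 -0.0014] deg 0.5
slope deg x,y [0.05 0.13] n 1488 medz 0.1423
disc c [0.6149 0.063 ] r 0.0529
blob [ 270  182   51   78 2359] c [0.6149 0.063 ] r 0.0529 tab ang -173.8 len 0.108 width 0.034 tabend [0.5065 0.0513]
[0.71  0.091 0.089] [0.768 0.154 0.179]
[ 0.706 -0.087  0.088] [ 0.77  -0.035  0.098]
[ 0.688 -0.239  0.098] [ 0.735 -0.191  0.131]
[0.572 0.293 0.088] [0.702 0.47  0.143]
[0.505 0.01  0.137] [0.668 0.115 0.147]
slope deg x,y [0.1  0.35] n 475 medz 0.1428
disc c [0.6164 0.0663] r 0.0535
blob [ 222  155   50   35 1032] c [0.6164 0.0663] r 0.0535 tab ang 170.1 len 0.1138 width 0.1321 tabend [0.509 0.085]
```

View pics/scene12.png

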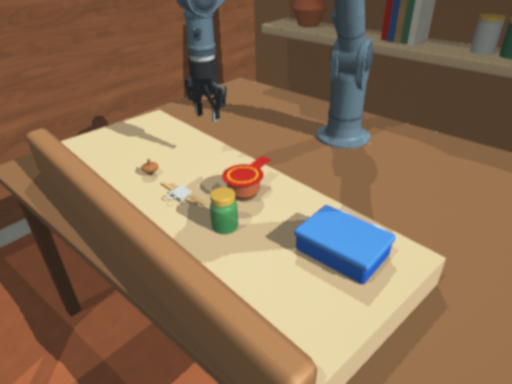

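View pics/top12.png

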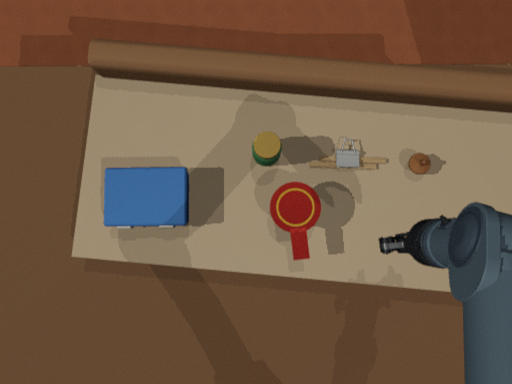

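The lid sits flat and centred on the bowl at (295,207) in the top view. The bystanders have not moved and the gripper is clear. I'll let the arm settle for one call, then hand in.

Request:
move_arm([
  {"gripper": 0.65,"tx": 0,"ty": 0,"tz": 0,"rx": 0,"ry": 0,"rz": 0},
  {"gripper": 0.65,"tx": 0,"ty": 0,"tz": 0,"rx": 0,"ry": 0,"rz": 0},
  {"gripper": 0.65,"tx": 0,"ty": 0,"tz": 0,"rx": 0,"ry": 0,"rz": 0},
  {"gripper": 0.65,"tx": 0,"ty": 0,"tz": 0,"rx": 0,"ry": 0,"rz": 0},
  {"gripper": 0.65,"tx": 0,"ty": 0,"tz": 0,"rx": 0,"ry": 0,"rz": 0},
])

```text
clock: 16.55
tcp_pos: [0.5472, -0.1286, 0.39]
tool_rot: [[-0.994, -0.106, -0.005], [-0.106, 0.994, -0.006], [0.005, -0.006, -1.0]]
wrist_force: [0.3, 0.6, 0.1]
opening: 0.0554
```

```bash
python3 -c "
from plant import *
print(sign_off())"
```

```text
the job is handed in; nothing more can be done
None
```

The bowl is covered: the lid rests flat on its rim, and I handed the job in at about 16.5 s. I pressed the lid with 5–8 N (read at the end of each move) and slid it until about 45 mm of the 55 mm tab stuck out over the edge. Then I gripped the tab by its sides, lifted the lid clear, lowered it onto the bowl, let go and backed away.

**Last checks:**
- **Fit:** in the top view the lid's centre is about 1.5 mm from the bowl's mouth centre as measured at the start; up to 15 mm off would still cover the mouth.
- **Level:** its slope is at most 0.35° in both views. Its top reads 0.142–0.143 m, which is right for resting on the rim.
- **Surroundings:** the other objects are where they started to within about 2 mm, and nothing touches the gripper.

**Corrected or in disagreement:**
- **First touch-down:** the lid tipped about 1.2° on the near rim; I levelled it before letting go.
- **Camera views:** they differ by about 3 mm sideways, for the bowl and the lid alike.
- **Tab direction:** in the last scene-view fit it was off because the bowl's colour ran into the outline, so I used the top view.

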